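# Reload the tape dispenser on its spindle

## Robot

A 6-joint arm with a two-finger parallel gripper is mounted at the origin on the work surface. World frame = base frame: x ahead of the robot, y to its left, z up, the work surface at z = 0. Lengths are in mm, angles in rad, forces in N, time in s.
With the tool pointing down it reaches from about 275 to 1000 mm from the base axis. Payload 8.4 kg.
Tool frame: the origin (TCP) lies midway between the tips of the shut fingers; the grasp point (between the pads) lies r.grasp_offset behind it (r.grasp_offset is the distance from the TCP to the grasp point, in mm); z points along the fingers, y is the direction in which the jaws open and shut (so a half turn about z gives the same grasp; the last joint's range is limited). The gripper opens to 85 mm and grips with 20 to 120 N. Pads are 22 mm wide; open, the fingers measure 114 mm over their backs; the gripper's body (76 mm by 85 mm) begins 54 mm behind the grasp point. The pads swing forward as they close: fully open they stand 13 mm farther back than shut.
Start: joints at [-0.002, 0.353, 1.633, -0, 1.155, -0.002], TCP at [625.002, -0, 193.681] pointing down, gripper open.
Joint ranges: [-2.63, 2.63], [-0.92, 2.1], [0.06, 2.66], [-1.3, 4.44], [0, 2.69], [-3.02, 3.02]. Speed limits (rad/s): [2.22, 2.22, 2.79, 3.14, 3.14, 3.14].

## Interface

Orientations are given as [roll, pitch, yaw] about the fixed x, y, z axes, in that order (R = Rz(yaw) Ry(pitch) Rx(roll)).
In Python, from rig import r gives the robot as it stands.
- The arm moves only by the tool jog_arm, never from a script. Its argument "series" is a list that holds one entry, the list of rows, each a list of 7 numbers: the shift along the tool's x, y, z in cm, then the turn, a rotation vector about the tool's x, y, z in degrees, then the finger opening in cm, from 0 to 8.54. A call has 1 to 5 rows; each row is the pose to reach, as a shift and turn from the pose commanded when the call began, along the tool's axes at that moment; what a row does not reach only later rows make up. A row lasts 1/8 s, in which the tool goes at most 62.5 mm and 10.7 degrees, less where a joint would pass 70% of its speed; a pose out of reach is approached as far as the arm can. A call with a gripper value outside its range is refused whole. The fingers move at their own pace and stop on an object; "newtons" is the grip in N (left out, the last holds). Time passes only in rows, so rows that repeat a pose let the fingers close. It gives the time, the measured TCP pose, the force and the opening at its end, in the units of the state.
- r.sense(): the state, without advancing time (a new reading comes with each control period).
- r.grab_frame(name): name is "scene" or "side" or "wrist"; returns the picture (384x512x3 uint8, red, green, blue); there is no depth.
- r.calibration(name): a dict with "mtx" (3x3 intrinsics, pixels), "origin" and "attitude" of the camera in the world; the wrist camera has in their place "T_tool_cam" (4x4, takes a point from camera to tool coordinates, whose origin is the TCP and whose axes are the flange's). Camera axes: x right, y down, z forward; pixel columns grow to the right and rows downward; lengths in mm; the calibration is good to about 2 mm. A picture is of the moment at which its call begins: read the wrist's pose just before it. calibration takes no time and is no camera call.
- r.sign_off(): hands the job in, once; it reports no verdict.
The state is a dict: "clock": time; "qpos": joint angles; "qvel": joint speeds; "joint_efforts": joint torques, N m; "eef_pos": TCP position; "tcp_rot": TCP orientation; "contact_force": force on the tool from outside, world axes, zero at the start; "wrist_torque": the same for the moment, N m; "opening": opening from 0.0 (shut) to 1.0 (fully open).
Only numpy, scipy, OpenCV 4.12 (cv2) and the standard library are available. Lean on these libraries where they do the work, as an engineer would, in place of code of your own. Each camera call takes 0.05 s, during which the arm holds its last target.

## Task

Reload the tape dispenser: take its empty spindle out by the red handle, run it nose first through the three tape rolls standing in the wooden trough, and press them home against the spring disc until the two catches have snapped out behind the last roll. Then lift all three off together and lay the loaded spindle back in the dispenser's two slots, handle on the same side as before, and let go. Push by feel, firmly enough for the catches but gently, so that no roll is crushed and nothing is banged down, and leave the stapler, the scissors and the ball of twine where they are.

Things in the scene. Friction and masses are not known exactly. Their poses are not given: they have to be found in the camera images.
- spindle_grip (a point): middle of the spindle's red square handle (24 x 24 mm section, 52 mm long along the spindle). Axes as spindle. The whole spindle weighs 0.16 kg. At the start it lies loose in the dispenser's two slots.
- spindle: aluminium 22 mm rod; origin on its axis at the front face of the steel brake disc (42 mm diameter) that bears on the first roll; y along the axis to the nose, z up as it lies. Along y in mm: red handle -87 to -35 (middle -61), bare rod to -13, black flange -13 to -8 (44 mm diameter), springs, disc -3 to 0, rod 0 to 110, conical nose from 22 down to 8 mm, ending at 134.
- spindle_front (a point): the spindle's origin again, at the brake disc's front face when relaxed. The disc is sprung: it gives way towards the flange, 1.5 N at first, 1.5 N more per mm, solid after 4.5 mm.
- spindle_nose (a point): tip of the conical nose, on the axis, 134 mm from the disc's face
- spindle_catches (a point): point on the axis at the steep backs of two spring catches, 71.5 mm from the relaxed disc, 4 mm proud of the rod's left and right sides, ramped to the nose (2 to 5 N of drag while rolls pass). The three rolls measure 75 mm, so the disc must be pressed in 3.5 mm before the catches snap out behind the last roll: about 10 N of push in all. They then hold the stack; over 20 N on a roll crushes it.
- dispenser: heavy fixed tape dispenser; origin at table level midway between its two grey cheeks, z up, y along the spindle towards the nose side. The cheeks are 8 mm plates standing at y = -60 and +60 mm, 76 mm high, 60 mm wide. A blade rail 46 mm high stands at x = +60 mm.
- dispenser_axis (a point): middle of the spindle's resting axis, 62 mm above the dispenser's origin, same axes. Each cheek has a slot 26 mm wide, its bottom at 51 mm, open at the top with a 45 degree flared mouth. Lying home the spindle's origin is 37 mm to the -y side of this point (6 mm either way will do): the near cheek takes the bare rod between handle and flange, the far one the rod between catches and nose.
- trough: fixed wooden loading trough, a V of 45 degree sides, 150 mm long, 96 mm wide; origin at table level in the middle of its entry end, y along the V away from the entry, z up. The bottom of the V is 10 mm, its side edges 45 mm above the table. The roll axes lie over x = 0; the first roll starts about 5 mm inside the entry.
- trough_v (a point): bottom of the V at the entry end, axes as trough. Across the V a dark stop, 78 mm high, is clamped; its rubber face is anywhere from 89 to 114 mm along y (not measured) and gives 1 mm per 8 N, 6 mm at most. Pushed rolls slide along the V, up to 30 mm, until the stack is firm against it: feel for it. A notch 36 mm wide, open at the top, lets the spindle through.
- roll_big_centre (a point): centre of the tan tape roll, 75 mm outside diameter, 25 mm wide (along its y), a plain 26 mm bore along its y axis, 45 to 100 g. It stands on its rim in the trough's V, bore along the trough, its centre 63 mm above the table.
- roll_mid_centre (a point): centre of the white tape roll, 71 mm outside diameter, 25 mm wide (along its y), a plain 26 mm bore along its y axis, 45 to 100 g. It stands on its rim in the trough's V, bore along the trough, its centre 60.2 mm above the table.
- roll_small_centre (a point): centre of the blue tape roll, 67 mm outside diameter, 25 mm wide (along its y), a plain 26 mm bore along its y axis, 45 to 100 g. It stands on its rim in the trough's V, bore along the trough, its centre 57.4 mm above the table.
- roll_big: the tan roll. The three rolls stand one behind the other in any order, with gaps of a few mm.
- roll_mid: the white roll. Because the diameters differ the bores are not in line: a roll can be lifted in the V but not pushed lower, so the spindle has to run at the height of the highest bore.
- roll_small: the blue roll. The spindle's conical nose lifts the smaller rolls up as it enters them.
- stapler: blue and black staple gun, 150 x 30 x 65 mm, origin under its middle; leave alone
- scissors: red-handled scissors lying flat, 180 mm long, origin near their pivot at table level; leave alone
- twine: ball of brown twine, 76 mm across, 66 mm high, origin under its middle; leave alone

How it is judged:
By the outcome, as a careful person would: the job done as asked, in the order asked, and still so for the second after the job is handed in, with the robot touching nothing.
It also fails if it takes over 61 s, if anything falls off the work surface, if the arm or the gripper's body presses on something with over 40 N, if the wrist force passes 120 N, or if a joint passes its speed limit or range.

## Working session

There is one attempt and no reset: what is moved stays moved. The work goes in short steps, Python scripts to look and compute and a tool call to move; the robot and the scene stay as the last step left them, time stands still between calls to the robot, and variables do not carry over. Pictures are saved under pics/ and viewed, and the job is handed in when it is done.

Besides the shell and the picture viewer there is one more tool, called after "Call:" by a JSON object that holds its "op" and its "data". jog_arm: Moves the arm, as the interface text tells. Its arguments: {"type":"object","properties":{"series":{"type":"array","items":{"type":"array","items":{"type":"array","items":{"type":"number"}}}},"newtons":{"type":"number"}},"required":["series"]}

```bash
ls; mkdir -p pics; python3 - <<'E'
from rig import r
import cv2, json
print(r.sense(), r.grasp_offset)
for n in ("scene","side","wrist"):
    print(n, r.calibration(n))
    f=r.grab_frame(n); cv2.imwrite(f"pics/{n}0.png", f[:,:,::-1])
E
```

```text
pics
{'clock': 0.0, 'qpos': array([-2.39688234e-03,  3.53637972e-01,  1.63410478e+00, -9.28408392e-06,
        1.15520600e+00, -2.39901452e-03]), 'qvel': array([-0.00023341,  0.00180983,  0.00153604,  0.00112736, -0.00095488,
        0.00127281]), 'joint_efforts': array([-2.03471049e-03, -6.05236173e+01, -3.42063046e+01, -2.62302356e-04,
        9.48130677e-03,  3.61521288e-06]), 'eef_pos': array([ 6.24488905e+02, -5.51868453e-05,  1.92980630e+02]), 'tcp_rot': array([-3.14023653e+00,  5.23537296e-06,  1.57080222e+00]), 'contact_force': array([ 0.26596942,  0.77336449, -0.23649203]), 'wrist_torque': array([8.26180142e-05, 2.02763087e-02, 2.60025541e-02]), 'opening': 1.001718695320439} 18.700000000000003
scene {'mtx': array([[398.01333223,   0.        , 255.89260318],
       [  0.        , 398.01333223, 190.29270755],
       [  0.        ,   0.        ,   1.        ]]), 'origin': array([1346.78860751,  -42.80316656,  707.65083826]), 'attitude': array([-2.25160889,  0.00955912,  1.530947  ])}
side {'mtx': array([[376.79991377,   0.        , 250.71703565],
       [  0.        , 376.79991377, 195.36966046],
       [  0.        ,   0.        ,   1.        ]]), 'origin': array([402.26259609, 723.93674916, 633.25258247]), 'attitude': array([-2.21806134,  0.00305263, -2.90939427])}
wrist {'mtx': array([[321.98099222,   0.        , 258.29915425],
       [  0.        , 321.98099222, 193.39305175],
       [  0.        ,   0.        ,   1.        ]]), 'T_tool_cam': array([[ 1.93870745e-04, -9.60961642e-01, -2.76681558e-01,
         7.05801172e+01],
       [ 9.99999273e-01,  5.15698081e-04, -1.09040687e-03,
        -3.01067167e-01],
       [ 1.19052332e-03, -2.76681146e-01,  9.60961043e-01,
        -1.81210930e+02],
       [ 0.00000000e+00,  0.00000000e+00,  0.00000000e+00,
         1.00000000e+00]])}
```

View pics/scene0.png

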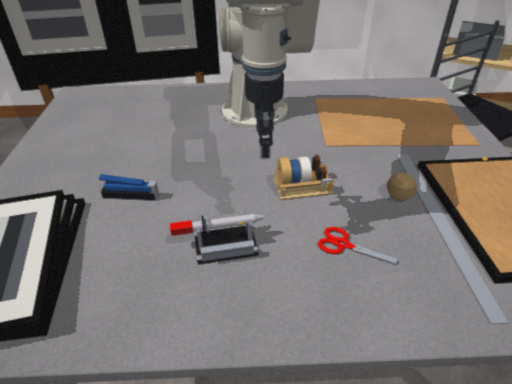

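View pics/side0.png

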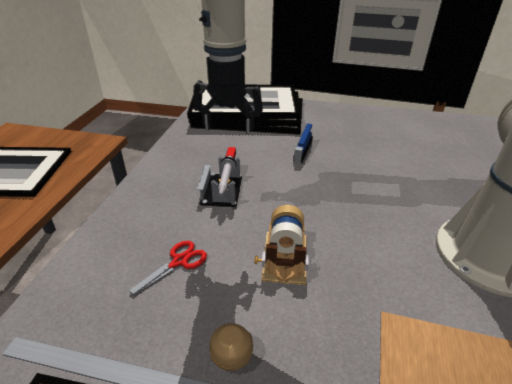

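View pics/wrist0.png

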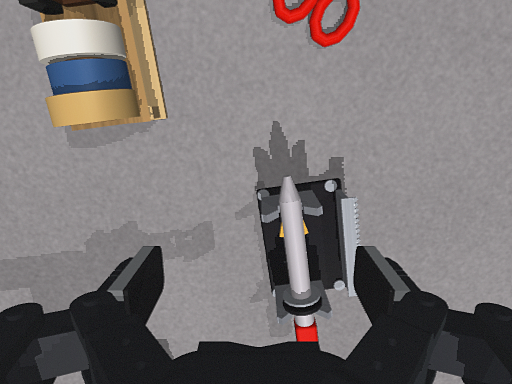

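The scene view has the spindle at (170–265, 225) with its handle on the -y side. The trough is at (305,175), tan roll at the entry (-y end). Scissors, twine, and stapler sit apart. The wrist view shows the nose at (289,178) and the rod running down to (302,300). Next I'll measure the spindle and trough.

```bash
cat > h.py <<'E'
import numpy as np, cv2
from scipy.spatial.transform import Rotation as R
from rig import r
def rpy(a): return R.from_euler('xyz',a).as_matrix()
def cam(name,st=None):
    c=r.calibration(name)
    if name!='wrist': return c['mtx'],rpy(c['attitude']),np.array(c['origin'])
    st=st or r.sense()
    T=c['T_tool_cam']; Rt=rpy(st['tcp_rot'])
    return c['mtx'],Rt@T[:3,:3],Rt@T[:3,3]+st['eef_pos']
def ray(c,uv):
    K,Rm,o=c; d=Rm@np.linalg.inv(K)@np.array([uv[0],uv[1],1.]); return o,d/np.linalg.norm(d)
def onz(c,uv,z):
    o,d=ray(c,uv); return o+d*(z-o[2])/d[2]
def tri(c1,u1,c2,u2):
    o1,d1=ray(c1,u1);o2,d2=ray(c2,u2)
    A=np.stack([d1,-d2],1);t=np.linalg.lstsq(A,o2-o1,rcond=None)[0]
    p,q=o1+t[0]*d1,o2+t[1]*d2; return (p+q)/2,np.linalg.norm(p-q)
def proj(c,p):
    K,Rm,o=c;q=K@(Rm.T@(np.array(p)-o));return q[:2]/q[2]
def big(path,crop,out,s):
    im=cv2.imread(path);x0,y0,x1,y1=crop
    cv2.imwrite(out,cv2.resize(im[y0:y1,x0:x1],None,fx=s,fy=s,interpolation=cv2.INTER_CUBIC))
E
python3 - <<'E'
from h import *
st=r.sense(); np.set_printoptions(precision=1,suppress=True)
c=cam('wrist',st); print(c[2])
# rod edges: threshold bright gray
im=cv2.imread('pics/wrist0.png')
for row in (185,200,215,230,245,260,275,285,310,325):
    print(row,[tuple(im[row,x][::-1]) for x in (275,285,295,305)])
print('nose',onz(c,(289,178),62)); print('handle far',onz(c,(305,323),70))
s=cam('scene');d=cam('side')
print('sc handle',onz(s,(181,228),62),'nose',onz(s,(264,217),62))
print('side handle',onz(d,(231,153),62))
print('tri nose wrist/scene',tri(c,(289,178),s,(264,217)))
print(proj(s,onz(c,(289,178),62)))
print('twine',onz(s,(402,187),33),'tan',onz(s,(285,172),63), 'blue edge corner wrist', onz(c,(166,117),45))
big('pics/scene0.png',(150,140,350,270),'pics/s_z.png',4)
big('pics/side0.png',(170,130,330,300),'pics/d_z.png',3.5)
big('pics/wrist0.png',(20,0,400,350),'pics/w_z.png',1.7)
E
```

```text
[624.5  70.6 374.3]
185 [(np.uint8(105), np.uint8(102), np.uint8(103)), (np.uint8(165), np.uint8(160), np.uint8(164)), (np.uint8(43), np.uint8(44), np.uint8(44)), (np.uint8(26), np.uint8(25), np.uint8(25))]
200 [(np.uint8(68), np.uint8(69), np.uint8(72)), (np.uint8(174), np.uint8(169), np.uint8(175)), (np.uint8(166), np.uint8(163), np.uint8(166)), (np.uint8(75), np.uint8(75), np.uint8(78))]
215 [(np.uint8(128), np.uint8(131), np.uint8(136)), (np.uint8(178), np.uint8(172), np.uint8(178)), (np.uint8(200), np.uint8(195), np.uint8(198)), (np.uint8(37), np.uint8(34), np.uint8(39))]
230 [(np.uint8(39), np.uint8(38), np.uint8(37)), (np.uint8(148), np.uint8(146), np.uint8(151)), (np.uint8(209), np.uint8(200), np.uint8(207)), (np.uint8(235), np.uint8(186), np.uint8(72))]
245 [(np.uint8(40), np.uint8(39), np.uint8(41)), (np.uint8(123), np.uint8(122), np.uint8(124)), (np.uint8(210), np.uint8(206), np.uint8(213)), (np.uint8(137), np.uint8(133), np.uint8(137))]
260 [(np.uint8(23), np.uint8(23), np.uint8(24)), (np.uint8(13), np.uint8(17), np.uint8(17)), (np.uint8(202), np.uint8(197), np.uint8(204)
[... 440 characters left out ...]
34), np.uint8(130), np.uint8(132)), (np.uint8(47), np.uint8(48), np.uint8(51)), (np.uint8(19), np.uint8(17), np.uint8(19)), (np.uint8(15), np.uint8(19), np.uint8(21))]
325 [(np.uint8(130), np.uint8(129), np.uint8(129)), (np.uint8(132), np.uint8(129), np.uint8(130)), (np.uint8(103), np.uint8(10), np.uint8(4)), (np.uint8(216), np.uint8(215), np.uint8(223))]
nose [654.4  -3.4  62. ]
handle far [ 675.8 -167.    70. ]
sc handle [ 679.6 -195.8   62. ] nose [651.9  -2.   62. ]
side handle [ 682.4 -200.    62. ]
tri nose wrist/scene (array([654.2,  -2.5,  64.3]), np.float64(0.7652637151290668))
[263.5 217.7]
twine [520.5 379.3  33. ] tan [476.2  65.1  63. ] blue edge corner wrist [531.7  54.9  45. ]
```

View pics/s_z.png

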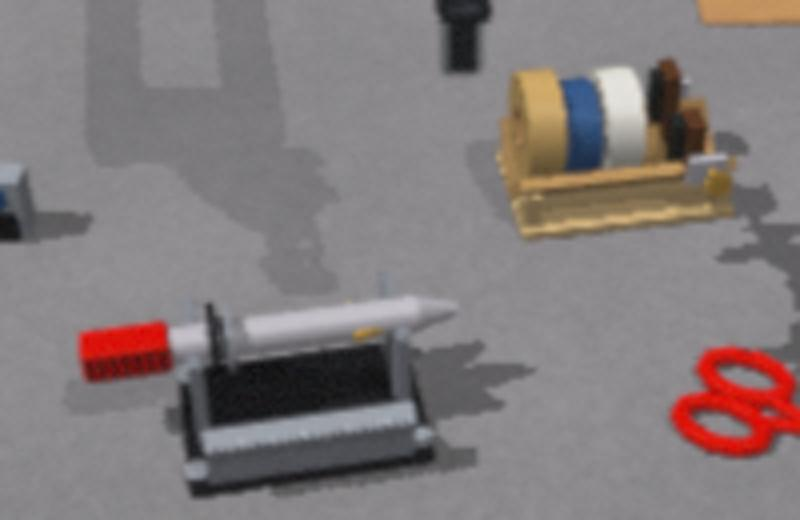

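View pics/w_z.png

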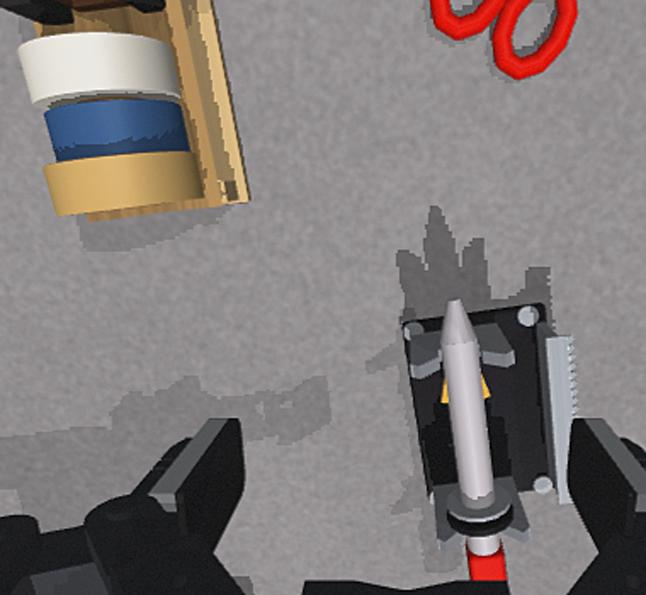

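```bash
python3 - <<'E'
from h import *
np.set_printoptions(precision=2,suppress=True)
c=cam('wrist')
im=cv2.imread('pics/wrist0.png').astype(int)
# rod mask: bright gray runs between 250..330
pts=[]
for row in range(210,288,6):
    g=im[row,:,1]; sat=im[row].max(1)-im[row].min(1)
    # gradient edges
    gr=np.gradient(g.astype(float))
    xs=np.arange(270,325)
    m=(g[270:325]>100)&(sat[270:325]<25)
    # largest run containing ~ predicted centre
    xc=289+(row-178)*13/122
    k=int(round(xc))-270
    a=k
    while a>0 and m[a-1]: a-=1
    b=k
    while b<54 and m[b+1]: b+=1
    print(row,a+270,b+270); 
    if 15<=b-a<=30: pts.append(onz(c,((a+b)/2+270,row),62)[:2])
pts=np.array(pts); p=np.polyfit(pts[:,1],pts[:,0],1); print(p,np.degrees(np.arctan(-p[0])), np.polyval(p,-3), np.polyval(p,-198), pts[:,0]-np.polyval(p,pts[:,1]))
# scene handle centroid
s=cam('scene'); d=cam('side')
for n,cc in(('scene',s),('side',d)):
    a=cv2.imread(f'pics/{n}0.png').astype(int)
    m=((a[...,2]>130)&(a[...,1]<70)&(a[...,0]<70)).astype(np.uint8)
    k,l,stt,ce=cv2.connectedComponentsWithStats(m)
    for i in range(1,k):
        if stt[i,4]>20: print(n,stt[i],ce[i],onz(cc,ce[i],64))
E
```

```text
210 281 301
216 281 302
222 283 302
228 283 303
234 284 303
240 285 304
246 285 305
252 286 306
258 287 306
264 288 307
270 289 308
276 290 308
282 290 309
[ -0.14 651.79] 8.191477812924848 652.2243123722862 680.2946356357284 [ 0.18 -0.06  0.21 -0.03 -0.27  0.   -0.24  0.04 -0.21  0.07  0.36  0.11
 -0.15]
scene [170 221  22   9 157] [180.5  225.11] [ 671.96 -197.48   64.  ]
scene [318 227  37  27 504] [335.22 240.65] [738.78 151.25  64.  ]
side [226 147  10  10  63] [230.62 151.19] [ 685.33 -206.55   64.  ]
side [169 241  38  27 458] [185.49 254.88] [661.92 221.24  64.  ]
```

Call:
{"op": "jog_arm", "data": {"series": [[[-5,1.4,0,0,0,-2.5,8.5],[-10,2.8,0,0,0,-5,8.5],[-15,4.2,0,0,0,-8.2,8.5],[-19.6,5.55,3,0,0,-8.2,8.5],[-19.6,5.55,6,0,0,-8.2,8.5]]], "newtons": 100}}

```text
clock: 0.78
eef_pos: [681.1, -199.7, 132.7]
tcp_rot: [3.141, 0.001, 1.711]
contact_force: [0.7, 1.1, -0.2]
opening: 0.991
```

```bash
python3 - <<'E'
from h import *
st=r.sense(); f=r.grab_frame('wrist'); cv2.imwrite('pics/w1.png',f[:,:,::-1])
st=r.sense();print(st['eef_pos'],st['tcp_rot'],st['contact_force'],st['qvel'])
E
```

```text
[ 677.98575597 -197.25265085  127.75716194] [-3.13607274e+00 -2.41741449e-03  1.71145151e+00] [-2.2059779   0.84512124 -3.05349763] [ 0.02941456 -0.0169877   0.02484209  0.00546505  0.09081777  0.00753352]
```

View pics/w1.png

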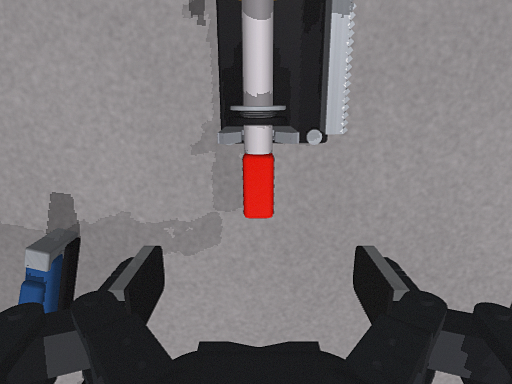

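The red handle shows at u 244–273, v 154–217, and the rod runs vertical at u≈258, so yaw is aligned. Next: where is the handle in the tool frame?

```bash
python3 - <<'E'
from h import *
st=r.sense(); print(st['eef_pos'],st['tcp_rot'])
f=r.grab_frame('wrist')[:,:,::-1].astype(int)
m=((f[...,2]>130)&(f[...,1]<70)&(f[...,0]<70)).astype(np.uint8)
k,l,s,ce=cv2.connectedComponentsWithStats(m); i=1+np.argmax(s[1:,4]); print(s[i],ce[i])
x,y,w,h,_=s[i]
c=cam('wrist',st); Rt=rpy(st['tcp_rot'])
for uv in ((x+w/2,y),(x+w/2,y+h),ce[i]):
    p=onz(c,uv,74); print(p, Rt.T@(p-st['eef_pos']))
E
```

```text
[ 677.98575597 -197.25265085  127.75716194] [-3.13607274e+00 -2.41741449e-03  1.71145151e+00]
[ 247  159   31   65 1910] [262.1        191.34816754]
[ 676.10606995 -167.72481321   74.        ] [29.36970853  2.57553071 53.81492114]
[ 683.47464368 -218.38531527   74.        ] [-21.82335298   2.76845908  53.69009921]
[ 679.36723853 -192.25227455   74.        ] [ 4.62735465  2.36561582 53.75626631]
```

Call:
{"op": "jog_arm", "data": {"series": [[[0,0,2,0,0,0,8.5],[0,0,2,0,0,0,8.5]]]}}

```text
clock: 1.12
eef_pos: [679.8, -195.1, 112.7]
tcp_rot: [-3.14, -0.001, 1.715]
contact_force: [-0.5, 0.3, -0.1]
opening: 0.997
```

```bash
cat > hd.py <<'E'
from h import *
st=r.sense(); print(st['eef_pos'],st['tcp_rot'],st['qvel'])
f=r.grab_frame('wrist')[:,:,::-1]; cv2.imwrite('pics/hd_%d.png'%int(st['clock']*100),f); f=f.astype(int)
m=((f[...,2]>130)&(f[...,1]<70)&(f[...,0]<70)).astype(np.uint8)
k,l,s,ce=cv2.connectedComponentsWithStats(m); i=1+np.argmax(s[1:,4]); print(s[i],ce[i])
x,y,w,h,_=s[i]
c=cam('wrist',st); Rt=rpy(st['tcp_rot'])
for uv in ((x+w/2,y),(x+w/2,y+h),ce[i]):
    p=onz(c,uv,74); print(p, Rt.T@(p-st['eef_pos']))
E
python3 hd.py
```

```text
[ 679.78010862 -195.0801985   112.69045649] [-3.13991944e+00 -8.01770060e-04  1.71478677e+00] [ 0.00147912 -0.01821623 -0.02181206 -0.00073045  0.01750768 -0.00053734]
[ 243  166   33   68 2117] [259.10864431 199.02409069]
[ 676.15706067 -168.17535884   74.        ] [27.11526275  0.33988606 38.71169462]
[ 683.52550307 -218.55964987   74.        ] [-23.80492154   0.40219338  38.67076403]
[ 679.34686686 -191.91850656   74.        ] [ 3.16011792  0.08966529 38.69290675]
```

Call:
{"op": "jog_arm", "data": {"series": [[[0.2,0.03,3.5,0,0,0,8.5],[0.2,0.03,6,0,0,0,8.5],[0.2,0.03,7,0,0,0,5],[0.2,0.03,7,0,0,0,2.2],[0.2,0.03,7,0,0,0,2.2]]], "newtons": 40}}

```text
clock: 1.8
eef_pos: [681.5, -194.2, 45.2]
tcp_rot: [3.14, 0.001, 1.714]
contact_force: [0.2, 0.7, 0.7]
opening: 0.373
```

Call:
{"op": "jog_arm", "data": {"series": [[[0,0,0,0,0,0,1.5],[0,0,0,0,0,0,1.5],[0,0,0,0,0,0,1.5]]], "newtons": 110}}

```text
clock: 2.17
eef_pos: [680.6, -194.0, 44.0]
tcp_rot: [3.141, 0.0, 1.714]
contact_force: [-0.5, 0.2, -0.7]
opening: 0.176
```

```bash
python3 - <<'E'
from h import *
st=r.sense();print(st['eef_pos'],st['contact_force'],st['opening']*85)
f=r.grab_frame('wrist'); cv2.imwrite('pics/w3.png',f[:,:,::-1])
E
```

```text
[ 680.6464675  -194.03933109   43.98914018] [-0.49164771  0.1535361  -0.68170829] 14.932211260798063
```

View pics/w3.png

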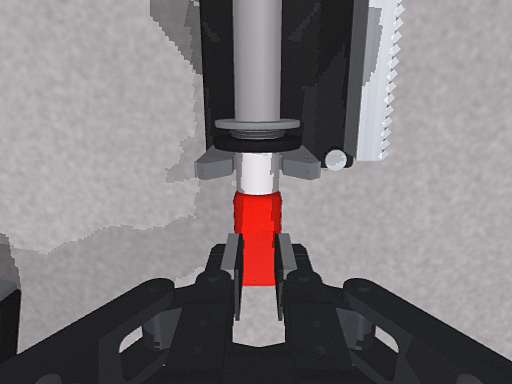

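Call:
{"op": "jog_arm", "data": {"series": [[[0,0,0,0,0,0,1.5],[0,0,0,0,0,0,1.5]]]}}

```text
clock: 2.48
eef_pos: [680.5, -193.9, 43.6]
tcp_rot: [-3.141, -0.0, 1.714]
contact_force: [0.5, 0.1, -0.6]
opening: 0.177
```

```bash
python3 - <<'E'
from h import *
st=r.sense();print(st['eef_pos'],st['contact_force'],st['opening']*85,st['qvel'])
for n in('scene','side','wrist'):
  f=r.grab_frame(n); cv2.imwrite(f'pics/{n}4.png',f[:,:,::-1])
big('pics/scene4.png',(130,150,290,270),'pics/s4z.png',5)
big('pics/side4.png',(180,80,280,220),'pics/d4z.png',4)
big('pics/wrist4.png',(170,170,350,350),'pics/w4z.png',3.3)
c=cam('wrist',st)
Rt=rpy(st['tcp_rot'])
g=st['eef_pos']-18.7*Rt[:,2]
print(g, proj(c,g), [proj(c,g+Rt@np.array(v)) for v in ((11,12,-12),(-11,12,-12),(26,12,-12),(-26,12,-12))])
E
```

```text
[ 680.4791359  -193.93698286   43.63844864] [ 0.49579218  0.07098346 -0.61885644] 15.048083564545946 [ 6.28385117e-05 -7.46296783e-04  9.72422237e-04 -1.17335760e-03
  4.52963754e-04 -5.46879140e-04]
[ 680.4811366  -193.93774379   62.33844852] [259.06112071 235.40997867] [array([283.08587113, 224.73227216]), array([282.17578927, 264.3068355 ]), array([283.74682606, 195.99089861]), array([281.59232951, 289.6783611 ])]
```

View pics/s4z.png

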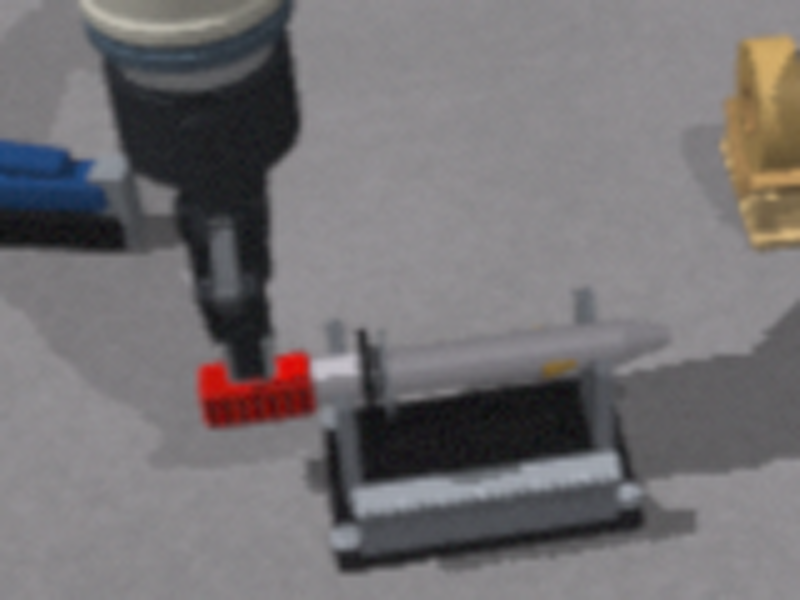

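View pics/d4z.png

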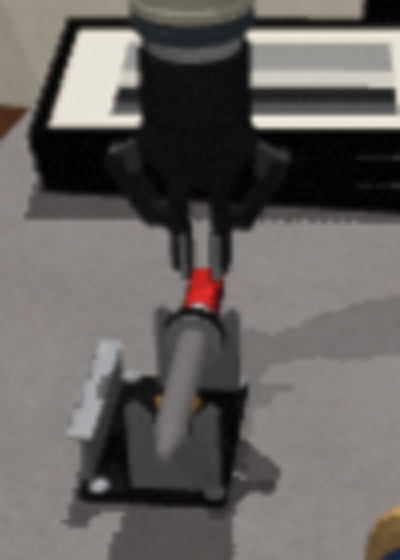

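View pics/w4z.png

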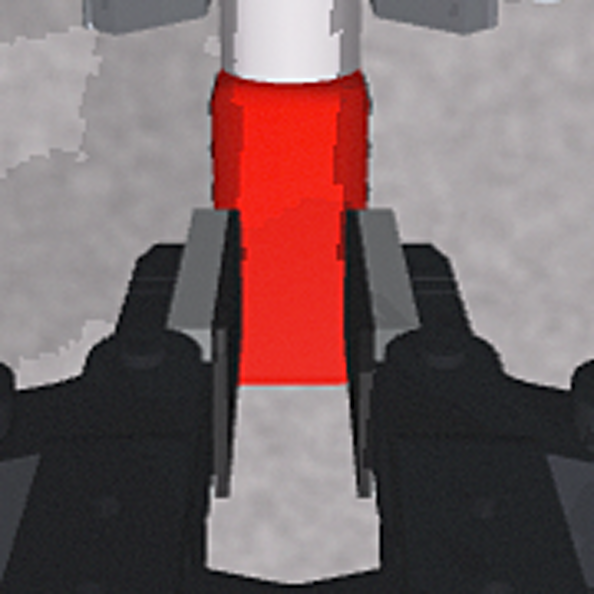

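```bash
python3 - <<'E'
from h import *
st=r.sense();Rt=rpy(st['tcp_rot'])
np.set_printoptions(precision=1,suppress=True)
for n,o,s in(('scene',(130,150),5),('side',(180,80),4)):
  c=cam(n)
  for z in (80,74,62,50,44):
    for y in (12,-12):
      p=st['eef_pos']+Rt@np.array([0,y,0]); p[2]=z
      q=proj(c,p); print(n,z,y,q,(q-o)*s)
E
```

```text
scene 80 12 [180.9 226.2] [254.7 381. ]
scene 80 -12 [180.5 219.1] [252.7 345.3]
scene 74 12 [181.3 228.1] [256.4 390.5]
scene 74 -12 [180.9 221. ] [254.4 354.8]
scene 62 12 [182.  231.9] [259.8 409.3]
scene 62 -12 [181.5 224.7] [257.7 373.5]
scene 50 12 [182.6 235.6] [263.  427.8]
scene 50 -12 [182.2 228.4] [260.9 391.9]
scene 44 12 [182.9 237.4] [264.7 437. ]
scene 44 -12 [182.5 230.2] [262.5 401. ]
side 80 12 [226.8 148.6] [187.1 274.3]
side 80 -12 [234.9 148.9] [219.8 275.7]
side 74 12 [226.9 150.4] [187.4 281.5]
side 74 -12 [235.  150.7] [220.  282.9]
side 62 12 [227.  153.9] [188.1 295.7]
side 62 -12 [235.1 154.3] [220.5 297.1]
side 50 12 [227.2 157.4] [188.8 309.7]
side 50 -12 [235.2 157.8] [220.9 311.1]
side 44 12 [227.3 159.1] [189.1 316.6]
side 44 -12 [235.3 159.5] [221.2 318. ]
```

```bash
python3 - <<'E'
from h import *
np.set_printoptions(precision=1,suppress=True)
for n in('scene','side'):
  c=cam(n)
  for z in (193,206,230,246,260):
    print(n,z,[proj(c,(624.5+dx,0,z)) for dx in(-45,0,45)])
big('pics/scene0.png',(200,60,330,180),'pics/s0z.png',6)
E
```

```text
scene 193 [array([263.3, 154.1]), array([264.4, 165.3]), array([265.6, 177.5])]
scene 206 [array([263.3, 149.3]), array([264.4, 160.5]), array([265.6, 172.7])]
scene 230 [array([263.3, 140.4]), array([264.5, 151.4]), array([265.7, 163.4])]
scene 246 [array([263.3, 134.2]), array([264.5, 145.1]), array([265.7, 157. ])]
scene 260 [array([263.4, 128.7]), array([264.5, 139.5]), array([265.8, 151.3])]
side 193 [array([248.7, 152.3]), array([229.7, 150.1]), array([211.1, 147.9])]
side 206 [array([248.7, 147.4]), array([229.5, 145.1]), array([210.7, 143. ])]
side 230 [array([248.6, 137.9]), array([229.1, 135.8]), array([210. , 133.6])]
side 246 [array([248.6, 131.4]), array([228.9, 129.3]), array([209.6, 127.2])]
side 260 [array([248.5, 125.7]), array([228.6, 123.6]), array([209.1, 121.5])]
```

View pics/s0z.png

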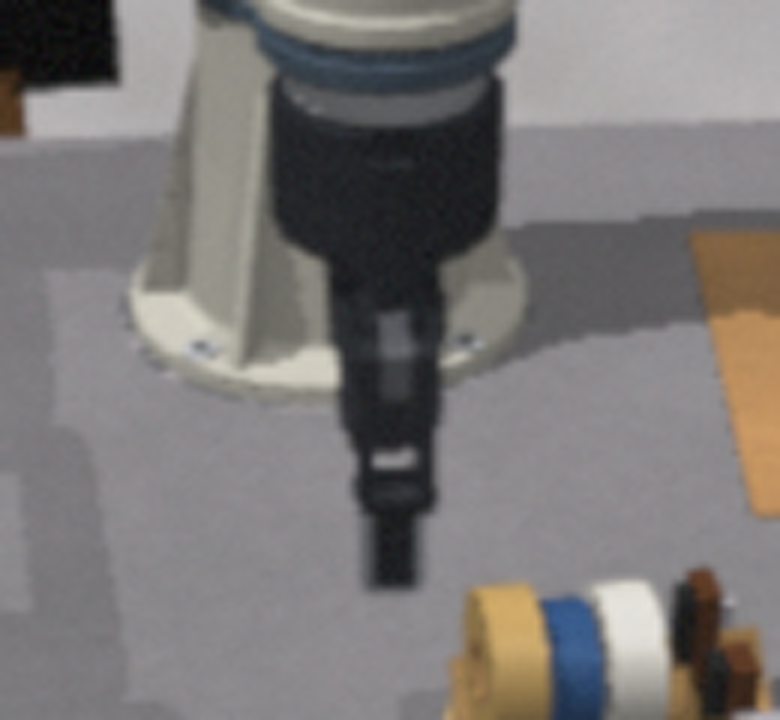

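The opening reads 15.0 mm, exactly what I commanded, so nothing is gripped. The scene, side and wrist views all put the fingertips at z≈80 while the reported TCP is at 44. The real fingertips are therefore about 38 mm behind the reported TCP. I'll reopen and go that much lower, in small steps with force checks.

Call:
{"op": "jog_arm", "data": {"series": [[[0,0,0,0,0,0,7],[0,0,0,0,0,0,7],[0,0,1,0,0,0,7],[0,0,2,0,0,0,7]]], "newtons": 40}}

```text
clock: 3.12
eef_pos: [680.3, -193.9, 22.8]
tcp_rot: [-3.141, -0.0, 1.714]
contact_force: [0.2, -0.6, 0.3]
opening: 0.817
```

Call:
{"op": "jog_arm", "data": {"series": [[[0,0,1,0,0,0,7],[0,0,1.8,0,0,0,6],[0,0,1.8,0,0,0,2],[0,0,1.8,0,0,0,1.5],[0,0,1.8,0,0,0,1.5]]], "newtons": 40}}

```text
clock: 3.75
eef_pos: [680.8, -194.0, 6.1]
tcp_rot: [3.141, 0.0, 1.714]
contact_force: [0.8, 0.3, -1.5]
opening: 0.274
```

Call:
{"op": "jog_arm", "data": {"series": [[[0,0,0,0,0,0,1.5],[0,0,0,0,0,0,1.5]]], "newtons": 110}}

```text
clock: 4.0
eef_pos: [680.8, -194.0, 6.1]
tcp_rot: [3.141, 0.0, 1.714]
contact_force: [0.1, -0.0, 1.7]
opening: 0.259
```

```bash
python3 - <<'E'
from h import *
st=r.sense();print(st['eef_pos'],st['contact_force'],st['opening']*85)
for n in('scene','wrist'):
  f=r.grab_frame(n); cv2.imwrite(f'pics/{n}5.png',f[:,:,::-1])
a=cv2.resize(cv2.imread('pics/scene5.png')[150:270,130:290],None,fx=3.2,fy=3.2)
b=cv2.imread('pics/wrist5.png')[:, 120:400]; 
cv2.imwrite('pics/c5.png',np.hstack([a,b]))
E
```

```text
[ 680.78782072 -194.04684349    6.09019968] [ 0.05592317 -0.04179195  1.68529347] 22.012936537425578
```

View pics/c5.png

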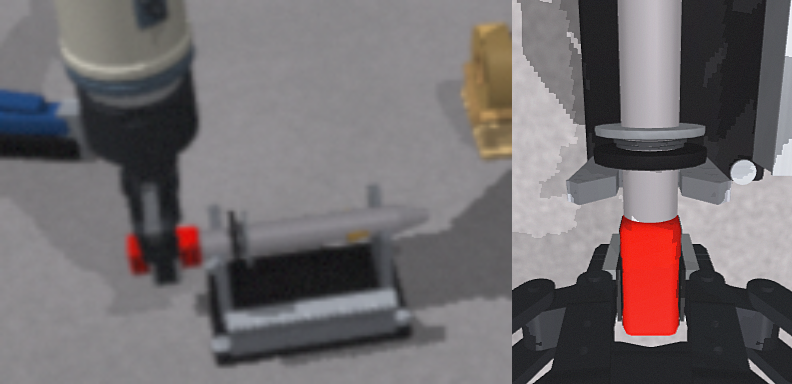

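Gripped: the fingers straddle the handle and opening is 22 mm. Before lifting, I'll use the first wrist frame for a rough trough axis. In it the right edge runs from (166,117) to about (135,0).

```bash
python3 - <<'E'
from h import *
np.set_printoptions(precision=1,suppress=True)
c0=r.calibration('wrist');T=c0['T_tool_cam']
Rt=rpy([-3.14159,0,1.5708]); e=np.array([624.5,0,193.0]);c=(c0['mtx'],Rt@T[:3,:3],Rt@T[:3,3]+e)
im=cv2.imread('pics/wrist0.png')
cv2.imwrite('pics/t0.png',cv2.resize(im[0:150,20:190],None,fx=4.2,fy=4))
a=onz(c,(166,117),45);b=onz(c,(136,0),45);print(a,b,np.degrees(np.arctan2(-(b-a)[0],(b-a)[1])))
for uv in((52,127),(138,116),(48,95),(140,88)): print(uv,onz(c,uv,63))
E
```

```text
[531.9  55.   45. ] [512.9 158.5  45. ] 10.43922300688393
(52, 127) [427.9  46.6  63. ]
(138, 116) [510.7  56.8  63. ]
(48, 95) [429.3  75.7  63. ]
(140, 88) [515.1  81.9  63. ]
```

View pics/t0.png

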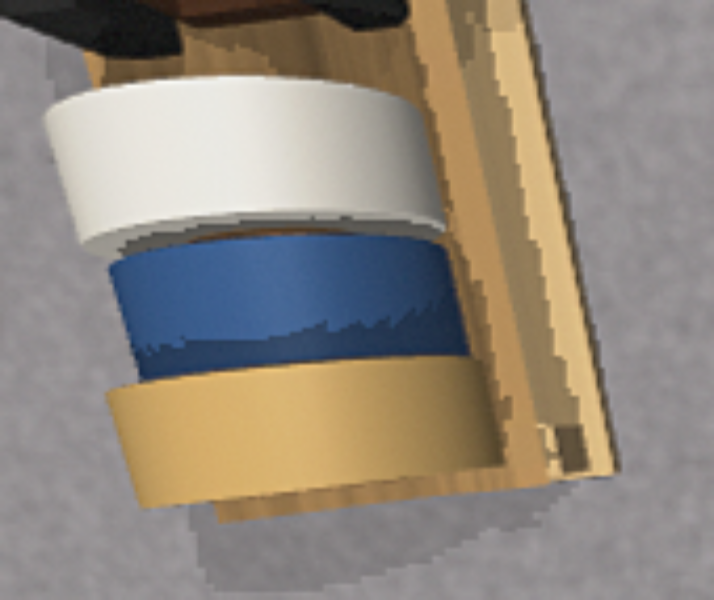

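Call:
{"op": "jog_arm", "data": {"series": [[[0,0,-0.5,0,0,0,1.5],[0,0,-3,0,0,0,1.5],[0,0,-7,0,0,0,1.5],[0,0,-10,0,0,0,1.5],[0,0,-10,0,0,0,1.5]]]}}

```text
clock: 4.72
eef_pos: [682.3, -194.5, 108.5]
tcp_rot: [3.137, 0.002, 1.714]
contact_force: [-0.1, -0.9, -1.4]
opening: 0.266
```

Call:
{"op": "jog_arm", "data": {"series": [[[4.5,-3.5,-1,0,0,0,1.5],[9,-7,-2,0,0,0,1.5],[13.5,-10.5,-3,0,0,0,1.5],[18,-14,-3,0,0,0,1.5],[22,-17.4,-3,0,0,0,1.5]]]}}

```text
clock: 5.35
eef_pos: [474.5, 0.1, 134.5]
tcp_rot: [-3.14, -0.0, 1.714]
contact_force: [-0.5, 0.2, -1.0]
opening: 0.26
```

Call:
{"op": "jog_arm", "data": {"series": [[[0,0,0,0,0,0,1.5],[0,0,0,0,0,0,1.5],[0,0,0,0,0,0,1.5]]]}}

```text
clock: 5.72
eef_pos: [477.6, -1.6, 135.3]
tcp_rot: [-3.141, 0.0, 1.713]
contact_force: [-0.8, -0.9, -1.6]
opening: 0.262
```

```bash
python3 - <<'E'
from h import *
st=r.sense();print(st['clock'],st['eef_pos'],st['tcp_rot'],st['contact_force'],st['opening']*85)
for n in('wrist','scene','side'):
  f=r.grab_frame(n); cv2.imwrite(f'pics/{n}6.png',f[:,:,::-1])
cv2.imwrite('pics/w6z.png',cv2.resize(cv2.imread('pics/wrist6.png'),None,fx=1.55,fy=1.55))
E
```

```text
5.725 [477.58304282  -1.55827709 135.32019548] [-3.14147708e+00  1.13744264e-04  1.71327019e+00] [-0.78024061 -0.91378018 -1.57603632] 22.248174401581043
```

View pics/w6z.png

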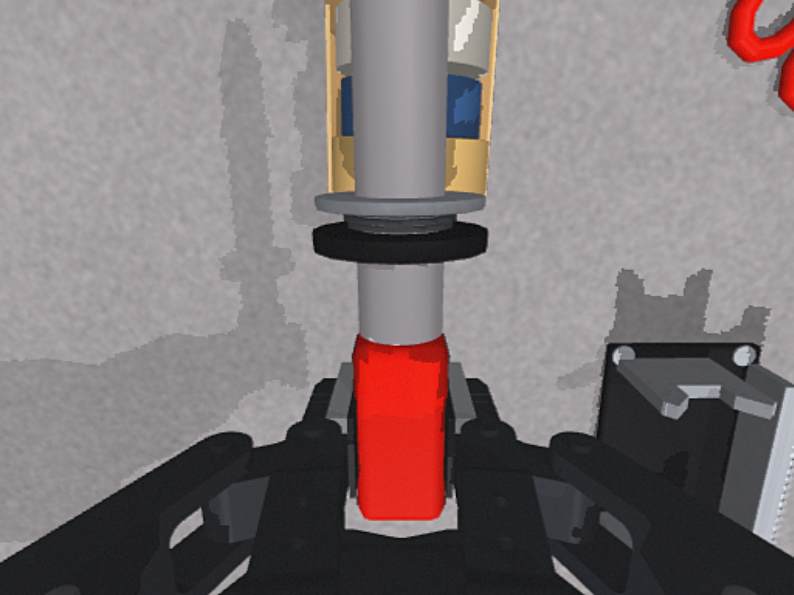

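The wrist view from above: the rolls (tan nearest, then blue, then white) sit behind the rod, with trough edges at u≈(327–330) left and (497–487) right in the zoomed picture. The spindle is centred at about 400. Fitting the lines now.

```bash
python3 - <<'E'
from h import *
np.set_printoptions(precision=2,suppress=True)
c=r.calibration('wrist');T=c['T_tool_cam']
st={'eef_pos':np.array([477.58,-1.56,135.32]),'tcp_rot':[-3.14148,1e-4,1.71327]}
C=cam('wrist',st);Rt=rpy(st['tcp_rot']);e=st['eef_pos']
im=cv2.imread('pics/wrist6.png');hsv=cv2.cvtColor(im,cv2.COLOR_BGR2HSV)
L=[];Rr=[];S=[]
def sub(row,a,b):  # strongest sat step
    s=hsv[row,:,1].astype(float); g=np.gradient(cv2.GaussianBlur(s[None],(5,1),0)[0]); k=a+np.argmax(abs(g[a:b])); return k
for row in range(4,122,6):
    wood=(hsv[row,:,1]>70)&(hsv[row,:,0]<30)&(hsv[row,:,2]>90)
    xs=np.where(wood[190:340])[0]+190
    L.append((xs.min()-.5,row));Rr.append((xs.max()+.5,row))
    g=im[row,:,:].astype(int)
for nm,P in(('L',L),('R',Rr)):
    print(nm,[x for x,_ in P])
def fit(P,z):
    q=np.array([Rt.T@(onz(C,p,z)-e) for p in P]); p=np.polyfit(q[:,0],q[:,1],1); 
    k=abs(q[:,1]-np.polyval(p,q[:,0]))<1.5; p=np.polyfit(q[k,0],q[k,1],1); return p,q
pl,ql=fit(L,45);pr,qr=fit(Rr,45)
print(pl,pr,'width',[np.polyval(pr,x)-np.polyval(pl,x) for x in(50,150)],'centre y at tool x 50,150',[(np.polyval(pr,x)+np.polyval(pl,x))/2 for x in(50,150)], 'x range',ql[:,0].min(),ql[:,0].max())
# spindle rod edges: columns where gray smooth; rows 10..115 & 180..215
sp=[]
for row in list(range(4,60,8))+list(range(175,215,8)):
    g=cv2.GaussianBlur(im,(3,3),0)[row].astype(float); d=np.abs(np.gradient(g,axis=0)).sum(1)
    a=222+np.argmax(d[222:240]); b=276+np.argmax(d[276:298]); sp.append(((a+b)/2,row)); 
print(sp)
ps,qs=fit(sp,e[2]+55.9);print('spindle',ps,[np.polyval(ps,x) for x in(0,50,150)])
E
python3 - <<'E'
import cv2
im=cv2.imread('pics/side6.png');cv2.imwrite('pics/d6z.png',cv2.resize(im[60:300,170:370],None,fx=2.5,fy=2.5))
E
```

```text
L [np.float64(209.5), np.float64(209.5), np.float64(209.5), np.float64(209.5), np.float64(209.5), np.float64(209.5), np.float64(209.5), np.float64(210.5), np.float64(209.5), np.float64(210.5), np.float64(210.5), np.float64(210.5), np.float64(210.5), np.float64(210.5), np.float64(210.5), np.float64(210.5), np.float64(210.5), np.float64(210.5), np.float64(210.5), np.float64(211.5)]
R [np.float64(321.5), np.float64(321.5), np.float64(320.5), np.float64(320.5), np.float64(320.5), np.float64(319.5), np.float64(319.5), np.float64(318.5), np.float64(318.5), np.float64(317.5), np.float64(317.5), np.float64(317.5), np.float64(316.5), np.float64(316.5), np.float64(315.5), np.float64(315.5), np.float64(315.5), np.float64(314.5), np.float64(313.5), np.float64(313.5)]
[  0.03 -40.97] [ 0.03 43.47] width [np.float64(84.41612285992994), np.float64(84.35827809153909)] centre y at tool x 50,150 [np.float64(2.5334227128614764), np.float64(5.100964554560683)] x range 56.9776555859664 140.39926962693406
[(np.float64(257.0), 4), (np.float64(261.0), 12), (np.float64(259.5), 20), (np.float64(259.0), 28), (np.float64(257.5), 36), (np.float64(257.5), 44), (np.float64(257.5), 52), (np.float64(258.0), 175), (np.float64(258.0), 183), (np.float64(257.5), 191), (np.float64(258.0), 199), (np.float64(258.0), 207)]
spindle [ 0.   -0.69] [np.float64(-0.6916986968094362), np.float64(-0.5023870156200435), np.float64(-0.12376365324125815)]
```

View pics/d6z.png

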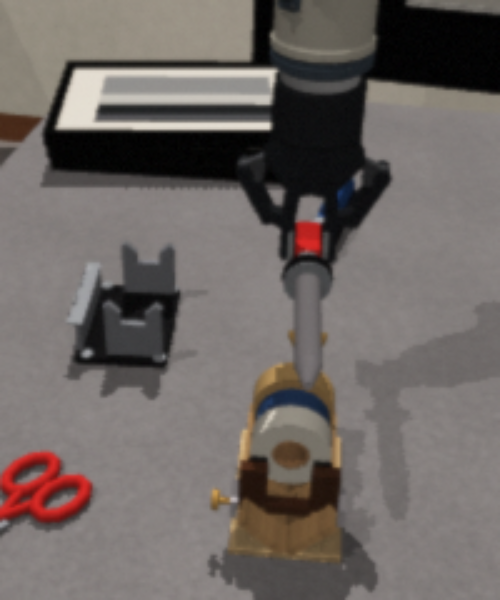

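```bash
python3 - <<'E'
from h import *
np.set_printoptions(precision=2,suppress=True)
st={'eef_pos':np.array([477.58,-1.56,135.32]),'tcp_rot':[-3.14148,1e-4,1.71327]}
C=cam('wrist',st);Rt=rpy(st['tcp_rot']);e=st['eef_pos']
im=cv2.imread('pics/wrist6.png');hsv=cv2.cvtColor(im,cv2.COLOR_BGR2HSV)
L=[];Rr=[]
for row in range(4,118,3):
    wood=(hsv[row,:,1]>70)&(hsv[row,:,0]<30)&(hsv[row,:,2]>90)
    xs=np.where(wood[190:340])[0]+190
    L.append((xs.min()-.5,row));Rr.append((xs.max()+.5,row))
def fit(P,z):
    q=np.array([Rt.T@(onz(C,p,z)-e) for p in P]); p=np.polyfit(q[:,0],q[:,1],1); return p,np.std(q[:,1]-np.polyval(p,q[:,0])),q
for z in (0,8,45):
    pl,a,ql=fit(L,z);pr,b,_=fit(Rr,z); p=(pl+pr)/2
    print(z,pl,pr,a,b,'w',pr[1]-pl[1],'ctr',p,np.degrees(np.arctan(p[0])), np.polyval(p,100))
    x=100;w=e+Rt@np.array([100,np.polyval(p,100),0]);print('world pt on axis',w)
# roll tops: colour boundaries tan/blue and blue/white and tan front, at columns left/right of rod
for col in (222,224,290,295,300,305,308):
    h=hsv[0:125,col]; lab=[('B' if x[0]>95 and x[0]<125 and x[1]>90 else 'T' if x[1]>70 and x[0]<30 else 'W' if x[1]<40 else '?') for x in h]
    ch=[(i,lab[i-1]+lab[i]) for i in range(1,125) if lab[i]!=lab[i-1]]; print(col,ch)
cv2.imwrite('pics/w6c.png',cv2.resize(im[0:140,190:340],None,fx=4,fy=4))
E
```

```text
0 [  0.03 -47.65] [ 0.02 51.16] 0.24048111494858398 0.28262199349008715 w 98.81087182418167 ctr [0.03 1.75] 1.4776303570301648 4.330711150690066
world pt on axis [467.67  98.04 135.31]
8 [  0.03 -46.5 ] [ 0.02 49.82] 0.23440306817994572 0.2754788558900768 w 96.32031818480704 ctr [0.03 1.66] 1.4776303570301552 4.234698413093958
world pt on axis [467.57  98.03 135.31]
45 [  0.03 -41.19] [ 0.02 43.61] 0.20629210187497074 0.24244184449006698 w 84.8015076026995 ctr [0.03 1.21] 1.4776303570301736 3.7906395017120063
world pt on axis [467.13  97.97 135.31]
222 [(48, 'W?'), (49, '?T'), (50, 'TW'), (51, 'WB'), (87, 'BW'), (88, 'WT'), (124, 'T?')]
224 [(49, 'W?'), (50, '?B'), (87, 'BW'), (88, 'WT'), (124, 'T?')]
290 [(48, 'WB'), (88, 'BW'), (89, 'WT'), (123, 'TW'), (124, 'W?')]
295 [(49, 'WB'), (88, 'B?'), (89, '?T'), (124, 'T?')]
300 [(50, 'WB'), (89, 'BT'), (124, 'T?')]
305 [(51, 'WB'), (89, 'B?'), (90, '?T'), (124, 'T?')]
308 [(1, '?W'), (51, 'WT'), (52, 'TB'), (85, 'B?'), (90, '?T')]
```

View pics/w6c.png

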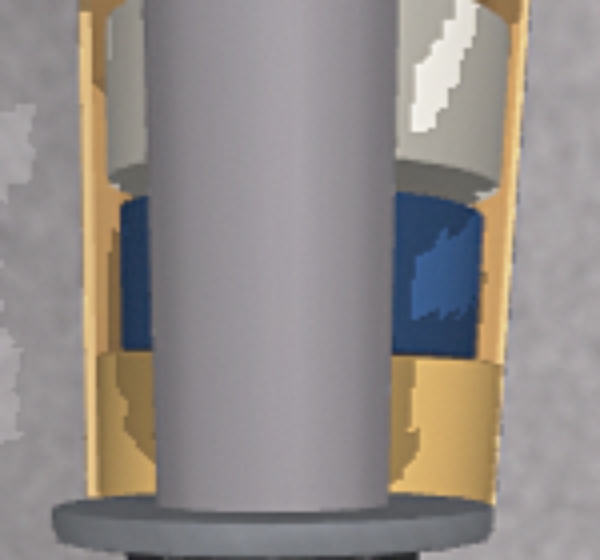

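```bash
python3 - <<'E'
from h import *
np.set_printoptions(precision=2,suppress=True)
st={'eef_pos':np.array([477.58,-1.56,135.32]),'tcp_rot':[-3.14148,1e-4,1.71327]}
C=cam('wrist',st);Rt=rpy(st['tcp_rot']);e=st['eef_pos']
d=np.array([-np.sin(np.radians(6.69)),np.cos(np.radians(6.69)),0]); n=np.array([d[1],-d[0],0]); P=np.array([467.6,98.0,0])
for nm,u,v,z in(('blue',265.5,80,57.4),('tan',264.6,110,63),('blueM',(220+311)/2,80,57.4)):
    p=onz(C,(u,v),z); print(nm,p,'lat',(p-P)@n,'along',(p-P)@d)
c0=r.calibration('wrist');T=c0['T_tool_cam']
R0=rpy([-3.14159,0,1.5708]); e0=np.array([624.5,0,193.0]);c=(c0['mtx'],R0@T[:3,:3],R0@T[:3,3]+e0)
for z in(0,8): 
    p=onz(c,(167.6,117.5),z);print('corner',p,(p-P)@d,(p-P)@n)
for uv in((72,130),(150,121)):
    p=onz(c,uv,15);print(p,(p-P)@d,(p-P)@n)
p=onz(C,(300,89),95);print('tan/blue',p,(p-P)@d)
E
```

```text
blue [470.26  84.04  57.4 ] lat 1.0187996739548735 along -14.1747705102554
tan [472.73  62.23  63.  ] lat 0.9241312621275345 along -36.124323341703374
blueM [470.26  84.04  57.4 ] lat 1.0187996739548735 along -14.1747705102554
corner [521.05  52.36   0.  ] -51.55722419433707 47.767908368385946
corner [523.26  52.75   8.  ] -51.42662247593803 50.00513719605623
[419.    39.67  15.  ] -52.27071386060304 -55.06167059107206
[505.69  49.37  15.  ] -52.74143934198894 32.167447613141604
tan/blue [493.02  79.46  95.  ] -21.37080783821204
```

Call:
{"op": "jog_arm", "data": {"series": [[[-5,0,0,0,0,0.7,1.5],[-10.5,0,0,0,0,1.5,1.5],[-16.1,-0.14,0,0,0,1.5,1.5],[-16.1,-0.14,5,0,0,1.5,1.5],[-16.1,-0.14,9,0,0,1.5,1.5]]]}}

```text
clock: 6.5
eef_pos: [498.5, -162.0, 44.3]
tcp_rot: [3.141, 0.0, 1.685]
contact_force: [-0.3, -0.0, -1.8]
opening: 0.267
```

Call:
{"op": "jog_arm", "data": {"series": [[[0,0,2.5,0,0,0,1.5],[0,0,3.5,0,0,0,1.5],[0,0,3.7,0,0,0,1.5],[0,0,3.7,0,0,0,1.5]]]}}

```text
clock: 7.0
eef_pos: [499.3, -160.9, 9.5]
tcp_rot: [3.14, 0.001, 1.688]
contact_force: [0.6, -0.3, -1.3]
opening: 0.261
```

```bash
python3 - <<'E'
from h import *
st=r.sense();print(st['clock'],st['eef_pos'],st['tcp_rot'],st['contact_force'],st['opening']*85)
for n in('wrist','scene','side'):
  f=r.grab_frame(n); cv2.imwrite(f'pics/{n}7.png',f[:,:,::-1])
a=cv2.resize(cv2.imread('pics/scene7.png')[130:230,190:340],None,fx=3.4,fy=3.4)
b=cv2.resize(cv2.imread('pics/side7.png')[120:300,240:330],None,fx=2,fy=2)
a=a[:360,:];b=cv2.resize(b,(170,340))
cv2.imwrite('pics/c7.png',np.hstack([a[:340],b]))
E
```

```text
7.0 [ 499.31177127 -160.89428577    9.51403073] [3.14026897e+00 6.22334922e-04 1.68770551e+00] [ 0.56971231 -0.26701709 -1.27814099] 22.1499458404737
```

View pics/wrist7.png

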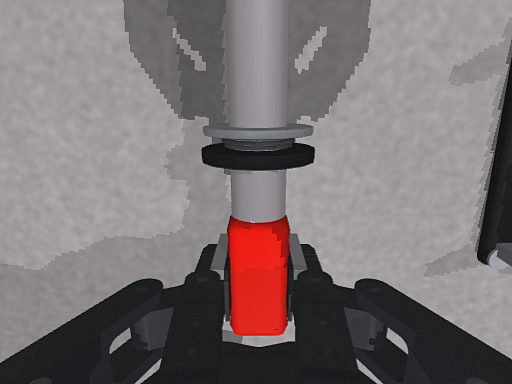

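View pics/c7.png

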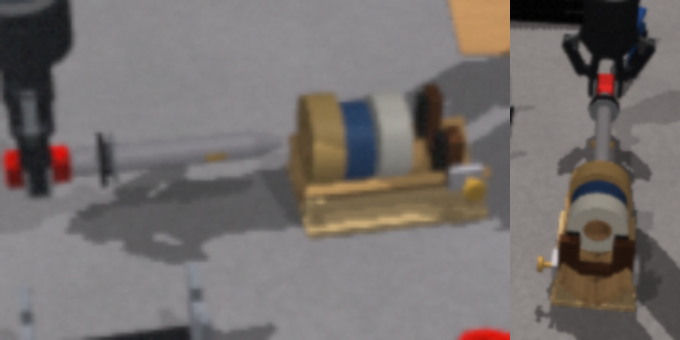

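```bash
python3 - <<'E'
from h import *
np.set_printoptions(precision=1,suppress=True)
st=r.sense();Rt=rpy(st['tcp_rot']);print(st['eef_pos'])
C=cam('scene')
for x in(60.6,170.6,194.6):
    p=st['eef_pos']+Rt@np.array([x,0,-55.9]);print(x,p,proj(C,p),proj(cam('side'),p))
im=cv2.imread('pics/scene7.png').astype(int)
for v in range(166,178): print(v,im[v,262:280,1])
cv2.imwrite('pics/s7z.png',cv2.resize(im[150:200,220:310].astype(np.uint8),None,fx=8,fy=8,interpolation=cv2.INTER_NEAREST))
E
```

```text
[ 499.2 -160.8    9.6]
60.6 [ 492.1 -100.6   65.5] [223.9 176.7] [290.  178.9]
170.6 [479.2   8.7  65.4] [264.4 172.6] [288.5 204.6]
194.6 [476.4  32.5  65.4] [273.1 171.7] [288.2 210.9]
166 [138 138 136 134 136 137 136 138 137 135 134 135 136 137 127  95  66  64]
167 [134 134 136 134 135 137 134 135 136 136 137 136 138 136 126  97  69  66]
168 [130 127 131 132 135 132 132 134 136 139 139 139 138 133 121  93  72  68]
169 [126 125 125 126 124 124 126 127 132 136 136 137 132 117 101  86  73  71]
170 [131 131 127 123 122 123 123 125 126 124 126 128 121  97  86  75  70  72]
171 [135 132 130 123 119 118 121 120 121 121 123 130 119  94  87  75  69  73]
172 [129 126 123 115 116 113 114 113 112 112 115 127 121  98  87  77  72  73]
173 [116 116 112 109 106 105 104 106 106 114 121 128 125  99  85  78  69  72]
174 [109 107 104  99  97  98  97 107 118 126 132 131 123  98  82  78  69  72]
175 [100  99 101  97  97 103 114 120 120 121 122 123 115  95  84  81  73  75]
176 [106 107 112 112 117 119 122 121 120 119 123 121 112  94  83  84  74  69]
177 [134 134 134 133 127 124 120 120 119 122 120 119 108  91  85  85  77  70]
```

View pics/s7z.png

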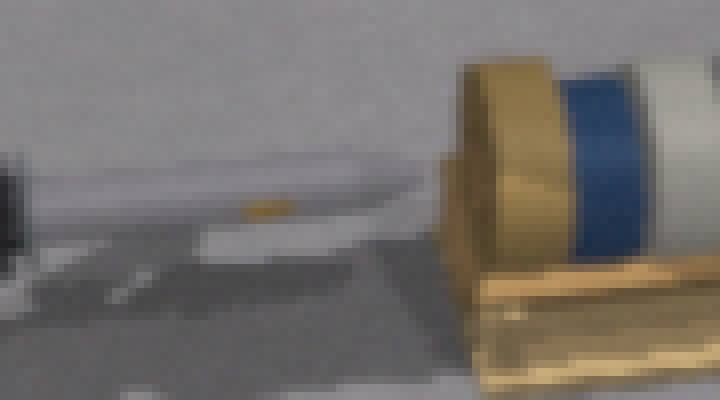

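Nose reprojection matches the scene image at (273,171.5), so the spindle is level and its geometry is right. Start inserting in steps.

Call:
{"op": "jog_arm", "data": {"series": [[[0.8,0,0.13,0,0,0,1.5],[1.6,0,0.13,0,0,0,1.5],[2.2,0,0.13,0,0,0,1.5],[2.8,0,0.13,0,0,0,1.5]]]}}

```text
clock: 7.65
eef_pos: [495.1, -132.2, 7.4]
tcp_rot: [-3.142, -0.0, 1.688]
contact_force: [0.3, 0.6, -2.1]
opening: 0.261
```

```bash
cat > look.py <<'E'
from h import *
import sys
np.set_printoptions(precision=2,suppress=True)
t=sys.argv[1]
st=r.sense();Rt=rpy(st['tcp_rot']);print(st['clock'],st['eef_pos'],st['tcp_rot'],'tool F',Rt.T@st['contact_force'],'T',Rt.T@st['wrist_torque'],st['opening']*85)
P=np.array([468.6,98.1,0]);d=np.array([-.1165,.9932,0]);print('nose along',(st['eef_pos']-P)@d+194.6+51.8,'from entry; disc',(st['eef_pos']-P)@d+60.6+51.8)
f=r.grab_frame('wrist');cv2.imwrite(f'pics/w_{t}.png',f[:,:,::-1])
g=r.grab_frame('scene')[:,:,::-1];cv2.imwrite(f'pics/s_{t}.png',g)
a=cv2.resize(g[130:230,190:330],None,fx=3.84,fy=3.84)
cv2.imwrite(f'pics/c_{t}.png',np.hstack([a,f[:,120:380,::-1]]))
E
python3 look.py a
```

```text
7.65 [ 495.15 -132.22    7.41] [-3.14 -0.    1.69] tool F [0.57 0.38 2.05] T [ 0.02 -0.15  0.03] 22.168226594304986
nose along 14.55579736754369 from entry; disc -119.44420263245631
```

View pics/c_a.png

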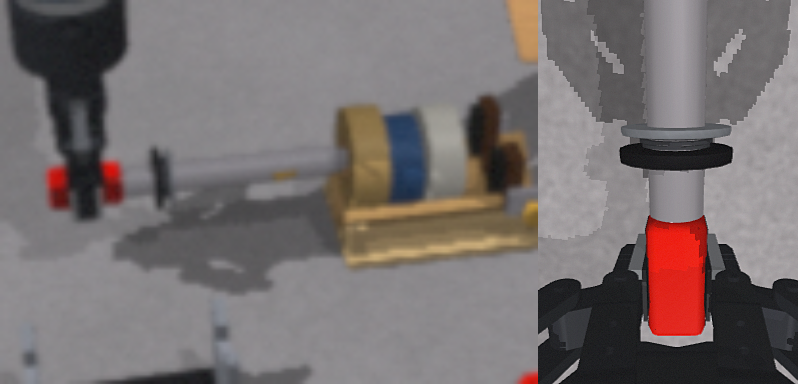

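The nose is inside the tan bore with no lateral or axial force. Continuing.

Call:
{"op": "jog_arm", "data": {"series": [[[0.5,0,0,0,0,0,1.5],[1.0,0,0,0,0,0,1.5],[1.5,0,0,0,0,0,1.5],[2.0,0,0,0,0,0,1.5]]]}}

```text
clock: 8.25
eef_pos: [492.8, -112.6, 7.4]
tcp_rot: [-3.142, -0.0, 1.688]
contact_force: [-0.1, -0.2, -2.1]
opening: 0.265
```

Call:
{"op": "jog_arm", "data": {"series": [[[0.4,0,0,0,0,0,1.5],[0.8,0,0,0,0,0,1.5],[1.2,0,0,0,0,0,1.5]]]}}

```text
clock: 8.62
eef_pos: [491.5, -100.8, 7.4]
tcp_rot: [3.142, 0.0, 1.688]
contact_force: [0.5, -0.7, -1.9]
opening: 0.262
```

```bash
python3 look.py b
```

```text
8.625 [ 491.48 -100.78    7.39] [3.14 0.   1.69] tool F [-0.76  0.38  1.9 ] T [ 0.03 -0.15 -0.03] 22.24428736613238
nose along 46.21035704960509 from entry; disc -87.7896429503949
```

View pics/c_b.png

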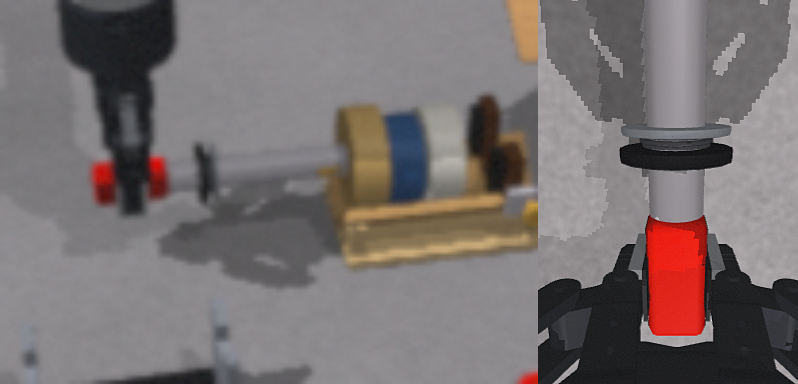

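Call:
{"op": "jog_arm", "data": {"series": [[[0.4,0,0,0,0,0,1.5],[0.8,0,0,0,0,0,1.5],[1.2,0,0,0,0,0,1.5],[1.6,0,0,0,0,0,1.5]]]}}

```text
clock: 9.22
eef_pos: [489.7, -84.9, 7.4]
tcp_rot: [3.141, 0.0, 1.688]
contact_force: [-0.1, -0.5, -2.4]
opening: 0.264
```

Call:
{"op": "jog_arm", "data": {"series": [[[0.4,0,0,0,0,0,1.5],[0.8,0,0,0,0,0,1.5],[1.2,0,0,0,0,0,1.5],[1.6,0,0,0,0,0,1.5]]]}}

```text
clock: 9.72
eef_pos: [487.7, -69.0, 7.4]
tcp_rot: [3.142, 0.0, 1.688]
contact_force: [0.4, -1.5, -1.7]
opening: 0.264
```

```bash
python3 look.py c
```

```text
9.725 [487.73 -68.98   7.4 ] [3.14 0.   1.69] tool F [-1.57  0.19  1.7 ] T [-0.01 -0.26  0.03] 22.40486576034464
nose along 78.22465420044988 from entry; disc -55.775345799550124
```

View pics/c_c.png

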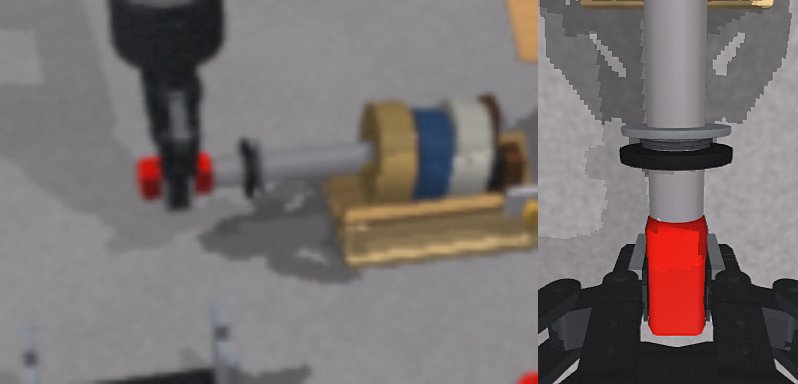

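The stack has slid about 10 mm toward the stop at 1.5 N. I'll keep advancing slowly and watch the force.

Call:
{"op": "jog_arm", "data": {"series": [[[0.25,0,0,0,0,0,1.5],[0.5,0,0,0,0,0,1.5],[0.75,0,0,0,0,0,1.5],[1.0,0,0,0,0,0,1.5]]]}}

```text
clock: 10.32
eef_pos: [486.8, -59.3, 7.4]
tcp_rot: [3.141, 0.0, 1.688]
contact_force: [0.6, -2.9, -2.1]
opening: 0.261
```

Call:
{"op": "jog_arm", "data": {"series": [[[0.25,0,0,0,0,0,1.5],[0.5,0,0,0,0,0,1.5],[0.75,0,0,0,0,0,1.5],[1.0,0,0,0,0,0,1.5]]]}}

```text
clock: 10.82
eef_pos: [485.4, -49.1, 7.3]
tcp_rot: [-3.141, -0.0, 1.688]
contact_force: [1.7, -2.7, -2.8]
opening: 0.263
```

```bash
python3 look.py d
```

```text
10.825 [485.35 -49.15   7.33] [-3.14 -0.    1.69] tool F [-2.86  1.33  2.82] T [-0.11 -0.66  0.06] 22.35554234249313
nose along 98.20129279747952 from entry; disc -35.798707202520475
```

View pics/c_d.png

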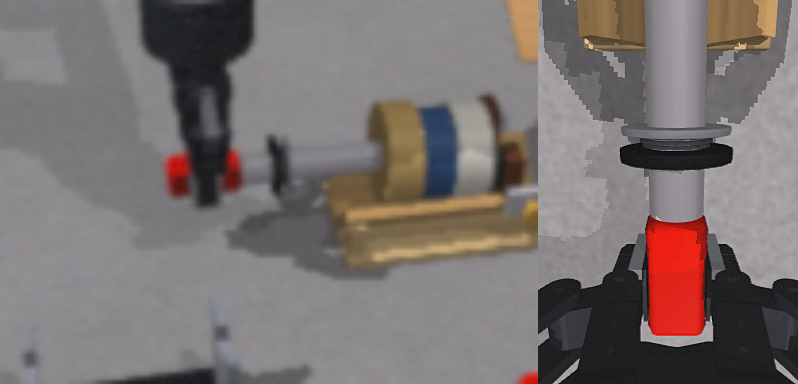

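```bash
python3 - <<'E'
from h import *
im=cv2.imread('pics/w_d.png');cv2.imwrite('pics/wdz.png',cv2.resize(im[0:70,140:380],None,fx=3.3,fy=3.3))
E
```

```text
(no output)
```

View pics/wdz.png

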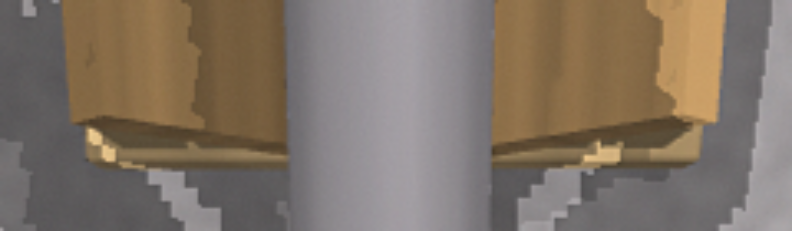

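Trough corners are centred within 0.5 mm of the rod, so alignment is good. Continuing; the drag is about 3 N.

Call:
{"op": "jog_arm", "data": {"series": [[[0.3,0,0,0,0,0,1.5],[0.6,0,0,0,0,0,1.5],[0.9,0,0,0,0,0,1.5],[1.2,0,0,0,0,0,1.5],[1.5,0,0,0,0,0,1.5]]]}}

```text
clock: 11.55
eef_pos: [483.6, -34.3, 7.4]
tcp_rot: [-3.142, -0.0, 1.688]
contact_force: [0.4, -1.3, -2.0]
opening: 0.258
```

Call:
{"op": "jog_arm", "data": {"series": [[[0.3,0,0,0,0,0,1.5],[0.6,0,0,0,0,0,1.5],[0.9,0,0,0,0,0,1.5],[1.2,0,0,0,0,0,1.5],[1.5,0,0,0,0,0,1.5]]]}}

```text
clock: 12.18
eef_pos: [481.8, -19.4, 7.3]
tcp_rot: [-3.141, 0.0, 1.688]
contact_force: [0.9, -2.7, -2.6]
opening: 0.265
```

```bash
python3 look.py e
```

```text
12.175 [481.82 -19.37   7.34] [-3.14  0.    1.69] tool F [-2.77  0.54  2.62] T [-0.09 -0.75  0.11] 22.548934441782734
nose along 128.18986984054297 from entry; disc -5.8101301594570245
```

View pics/c_e.png

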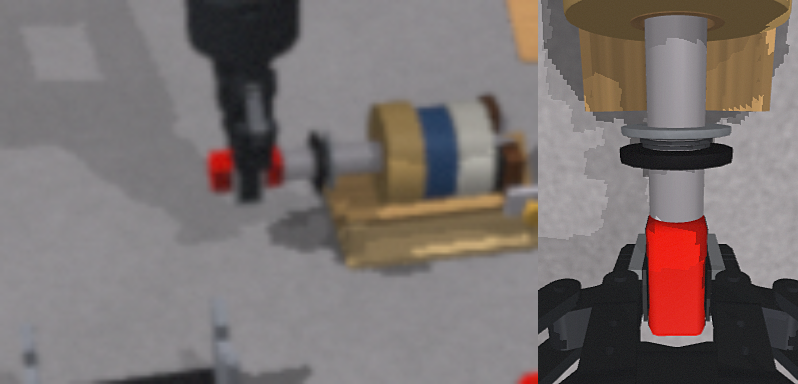

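Call:
{"op": "jog_arm", "data": {"series": [[[0.3,0,0,0,0,0,1.5],[0.6,0,0,0,0,0,1.5],[0.9,0,0,0,0,0,1.5],[1.2,0,0,0,0,0,1.5],[1.5,0,0,0,0,0,1.5]]]}}

```text
clock: 12.9
eef_pos: [480.3, -4.5, 7.4]
tcp_rot: [3.141, 0.0, 1.688]
contact_force: [1.4, -2.9, -2.9]
opening: 0.26
```

```bash
python3 look.py f
```

```text
12.9 [480.28  -4.54   7.4 ] [3.14 0.   1.69] tool F [-3.06  1.09  2.93] T [ 0.01 -0.8   0.02] 22.104643384869643
nose along 143.0999440570113 from entry; disc 9.099944057011307
```

View pics/c_f.png

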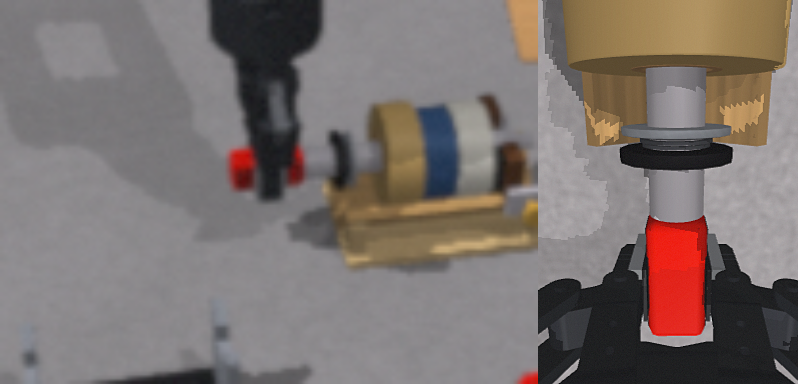

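Call:
{"op": "jog_arm", "data": {"series": [[[0.3,0,0,0,0,0,1.5],[0.6,0,0,0,0,0,1.5],[0.9,0,0,0,0,0,1.5],[1.2,0,0,0,0,0,1.5]]]}}

```text
clock: 13.5
eef_pos: [478.7, 7.5, 7.4]
tcp_rot: [-3.142, 0.0, 1.688]
contact_force: [1.0, -2.3, -2.5]
opening: 0.264
```

Call:
{"op": "jog_arm", "data": {"series": [[[0.1,0,0,0,0,0,1.5],[0.2,0,0,0,0,0,1.5],[0.3,0,0,0,0,0,1.5]]]}}

```text
clock: 13.88
eef_pos: [478.4, 10.3, 7.4]
tcp_rot: [-3.141, -0.0, 1.688]
contact_force: [-0.1, -3.1, -2.9]
opening: 0.259
```

```bash
python3 look.py g
```

```text
13.875 [478.39  10.26   7.35] [-3.14 -0.    1.69] tool F [-3.08 -0.42  2.92] T [-0.02 -0.76  0.08] 22.051988509272622
nose along 158.01329849320558 from entry; disc 24.013298493205603
```

View pics/c_g.png

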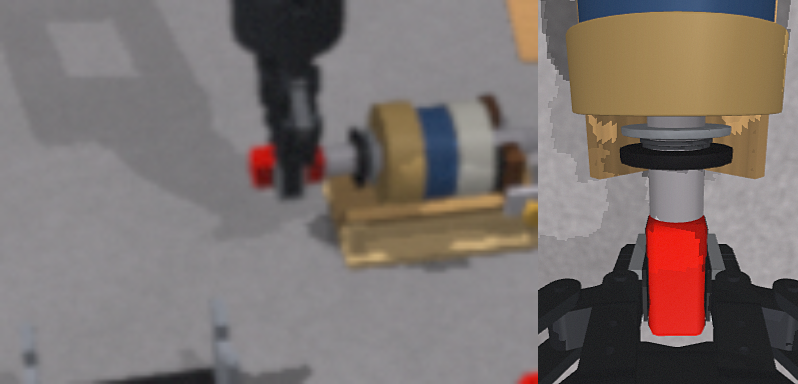

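The disc is about 6 mm short of the tan face. Going to 1 mm steps.

Call:
{"op": "jog_arm", "data": {"series": [[[0.1,0,0,0,0,0,1.5],[0.2,0,0,0,0,0,1.5],[0.3,0,0,0,0,0,1.5],[0.4,0,0,0,0,0,1.5]]]}}

```text
clock: 14.48
eef_pos: [477.9, 14.3, 7.4]
tcp_rot: [3.142, 0.0, 1.688]
contact_force: [1.1, -1.8, -2.9]
opening: 0.261
```

Call:
{"op": "jog_arm", "data": {"series": [[[0.1,0,0,0,0,0,1.5],[0.2,0,0,0,0,0,1.5],[0.2,0,0,0,0,0,1.5]]]}}

```text
clock: 14.85
eef_pos: [477.7, 16.2, 7.4]
tcp_rot: [-3.142, 0.0, 1.688]
contact_force: [0.3, -2.6, -3.6]
opening: 0.26
```

Call:
{"op": "jog_arm", "data": {"series": [[[0.1,0,0,0,0,0,1.5],[0.2,0,0,0,0,0,1.5],[0.2,0,0,0,0,0,1.5]]]}}

```text
clock: 15.22
eef_pos: [477.5, 18.0, 7.4]
tcp_rot: [-3.142, 0.0, 1.688]
contact_force: [1.2, -4.9, -4.9]
opening: 0.257
```

```bash
python3 look.py i
```

```text
15.225 [477.48  17.98   7.38] [-3.14  0.    1.69] tool F [-5.03  0.66  4.89] T [-0.01 -1.17  0.04] 21.843594611966015
nose along 165.79272285233344 from entry; disc 31.792722852333462
```

View pics/c_i.png

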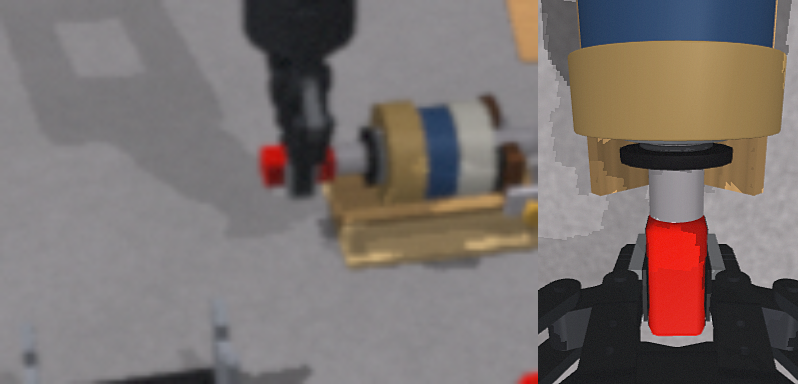

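Contact: force is rising at 5 N. Going to 0.5 mm steps.

Call:
{"op": "jog_arm", "data": {"series": [[[0.05,0,0,0,0,0,1.5],[0.1,0,0,0,0,0,1.5],[0.1,0,0,0,0,0,1.5]]]}}

```text
clock: 15.7
eef_pos: [477.4, 18.8, 7.4]
tcp_rot: [3.142, 0.001, 1.688]
contact_force: [0.8, -6.5, -3.6]
opening: 0.262
```

Call:
{"op": "jog_arm", "data": {"series": [[[0.05,0,0,0,0,0,1.5],[0.05,0,0,0,0,0,1.5]]]}}

```text
clock: 15.95
eef_pos: [477.4, 19.2, 7.4]
tcp_rot: [-3.142, 0.001, 1.688]
contact_force: [1.6, -7.0, -4.4]
opening: 0.263
```

Call:
{"op": "jog_arm", "data": {"series": [[[0.05,0,0,0,0,0,1.5],[0.05,0,0,0,0,0,1.5]]]}}

```text
clock: 16.2
eef_pos: [477.3, 19.7, 7.4]
tcp_rot: [3.142, 0.001, 1.688]
contact_force: [0.8, -7.9, -4.1]
opening: 0.264
```

Call:
{"op": "jog_arm", "data": {"series": [[[0.05,0,0,0,0,0,1.5],[0.05,0,0,0,0,0,1.5]]]}}

```text
clock: 16.45
eef_pos: [477.2, 20.3, 7.4]
tcp_rot: [-3.142, 0.0, 1.688]
contact_force: [0.6, -6.2, -4.2]
opening: 0.268
```

Call:
{"op": "jog_arm", "data": {"series": [[[0.05,0,0,0,0,0,1.5],[0.05,0,0,0,0,0,1.5]]]}}

```text
clock: 16.7
eef_pos: [477.2, 20.7, 7.4]
tcp_rot: [3.142, 0.001, 1.688]
contact_force: [1.7, -6.9, -4.6]
opening: 0.261
```

Call:
{"op": "jog_arm", "data": {"series": [[[0.05,0,0,0,0,0,1.5],[0.05,0,0,0,0,0,1.5]]]}}

```text
clock: 16.95
eef_pos: [477.1, 21.1, 7.4]
tcp_rot: [3.142, 0.001, 1.688]
contact_force: [1.1, -8.3, -3.2]
opening: 0.26
```

Call:
{"op": "jog_arm", "data": {"series": [[[0.04,0,0,0,0,0,1.5],[0.04,0,0,0,0,0,1.5]]]}}

```text
clock: 17.2
eef_pos: [477.1, 21.4, 7.4]
tcp_rot: [-3.142, 0.001, 1.688]
contact_force: [1.5, -8.0, -3.4]
opening: 0.266
```

Call:
{"op": "jog_arm", "data": {"series": [[[0.04,0,0,0,0,0,1.5],[0.04,0,0,0,0,0,1.5]]]}}

```text
clock: 17.45
eef_pos: [477.1, 21.7, 7.4]
tcp_rot: [3.142, 0.001, 1.688]
contact_force: [1.2, -11.1, -3.4]
opening: 0.262
```

```bash
python3 look.py j; python3 - <<'E'
import cv2
g=cv2.imread('pics/s_j.png');cv2.imwrite('pics/sjz.png',cv2.resize(g[145:195,270:345],None,fx=8,fy=8,interpolation=cv2.INTER_CUBIC))
E
```

```text
17.45 [477.09  21.67   7.4 ] [3.14 0.   1.69] tool F [-11.12  -0.12   3.43] T [-0.04 -1.89  0.07] 22.288124129639467
nose along 169.50114448463313 from entry; disc 35.50114448463315
```

View pics/c_j.png

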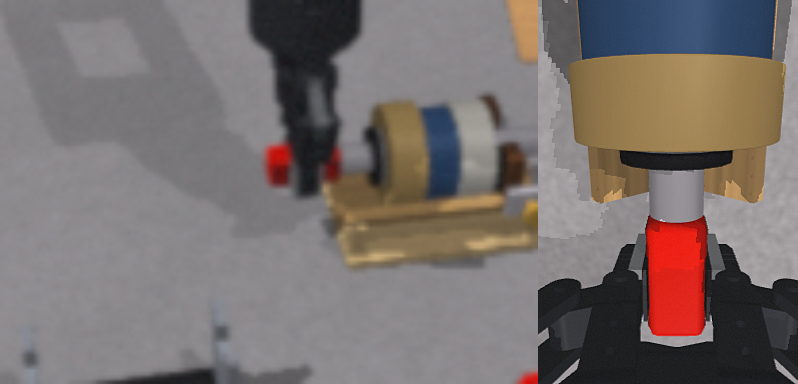

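View pics/sjz.png

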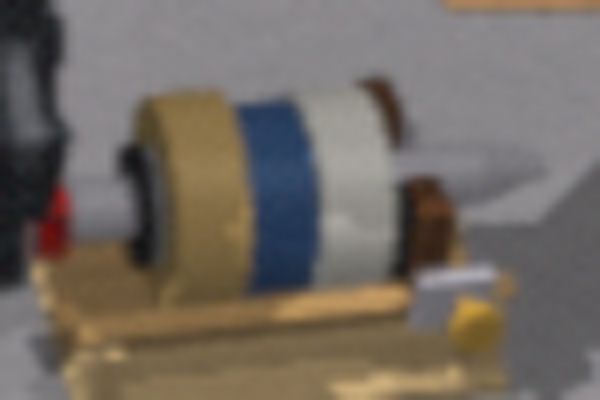

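Force dropped from 7.9 to 6.2 N at y=20.3, which looks like the snap. It then rose to 11 N as the disc went solid. Backing off to check that the stack follows.

Call:
{"op": "jog_arm", "data": {"series": [[[-0.2,0,0,0,0,0,1.5],[-0.5,0,0,0,0,0,1.5],[-0.8,0,0,0,0,0,1.5],[-1.2,0,0,0,0,0,1.5],[-1.5,0,0,0,0,0,1.5]]]}}

```text
clock: 18.18
eef_pos: [478.7, 7.4, 7.4]
tcp_rot: [-3.141, -0.0, 1.688]
contact_force: [-0.3, 0.3, -3.3]
opening: 0.265
```

```bash
python3 look.py k; python3 - <<'E'
import cv2
g=cv2.imread('pics/s_k.png');cv2.imwrite('pics/skz.png',cv2.resize(g[145:195,265:340],None,fx=8,fy=8,interpolation=cv2.INTER_CUBIC))
E
```

```text
18.175 [478.71   7.37   7.36] [-3.14 -0.    1.69] tool F [ 0.32 -0.26  3.31] T [-0.   -0.38  0.01] 22.539407219632892
nose along 155.109760880724 from entry; disc 21.109760880724004
```

View pics/c_k.png

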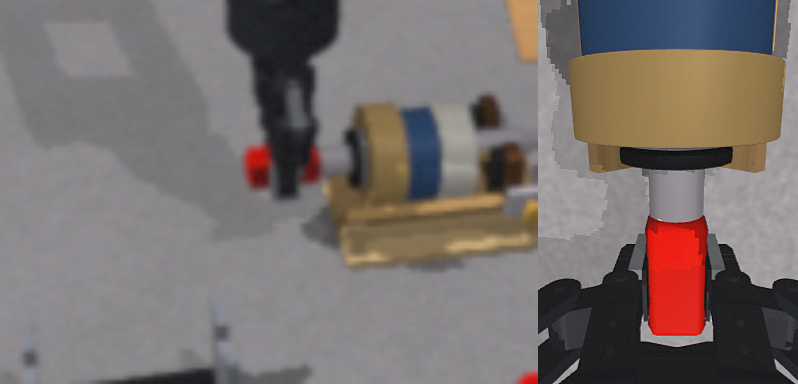

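View pics/skz.png

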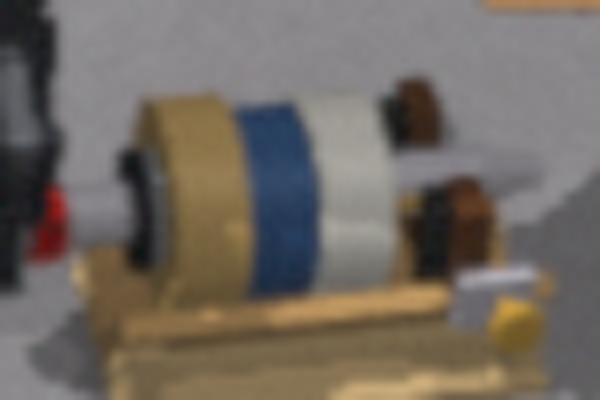

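The stack moved back off the stop with the spindle and the disc is still compressed, so it is latched. Lifting.

Call:
{"op": "jog_arm", "data": {"series": [[[0,0,-0.3,0,0,0,1.5],[0,0,-1,0,0,0,1.5],[0,0,-2,0,0,0,1.5],[0,0,-3.5,0,0,0,1.5],[0,0,-5,0,0,0,1.5]]], "newtons": 120}}

```text
clock: 18.9
eef_pos: [479.0, 7.6, 58.7]
tcp_rot: [3.141, 0.0, 1.688]
contact_force: [0.1, 0.5, -3.7]
opening: 0.262
```

Call:
{"op": "jog_arm", "data": {"series": [[[0,0,-1.5,0,0,0,1.5],[0,0,-3,0,0,0,1.5],[0,0,-4.5,0,0,0,1.5],[0,0,-5.5,0,0,0,1.5],[0,0,-5.5,0,0,0,1.5]]]}}

```text
clock: 19.52
eef_pos: [479.3, 7.6, 113.2]
tcp_rot: [3.14, 0.0, 1.688]
contact_force: [-0.5, 0.5, -2.9]
opening: 0.264
```

```bash
python3 look.py l; python3 - <<'E'
from h import *
g=cv2.imread('pics/s_l.png');cv2.imwrite('pics/slz.png',cv2.resize(g[100:190,190:340],None,fx=5,fy=5,interpolation=cv2.INTER_CUBIC))
st=r.sense();Rt=rpy(st['tcp_rot'])
for x in(-0.4,60.6,194.6): print(proj(cam('scene'),st['eef_pos']+Rt@np.array([x,0,-55.9])))
E
```

```text
19.525 [479.31   7.56 113.18] [3.14 0.   1.69] tool F [ 0.52 -0.47  2.88] T [-0.02 -0.3  -0.01] 22.402413807683043
nose along 155.22710115684498 from entry; disc 21.227101156844988
[263.92026945 140.05732254]
[287.32294879 137.89392995]
[337.61738163 133.24460747]
```

View pics/slz.png

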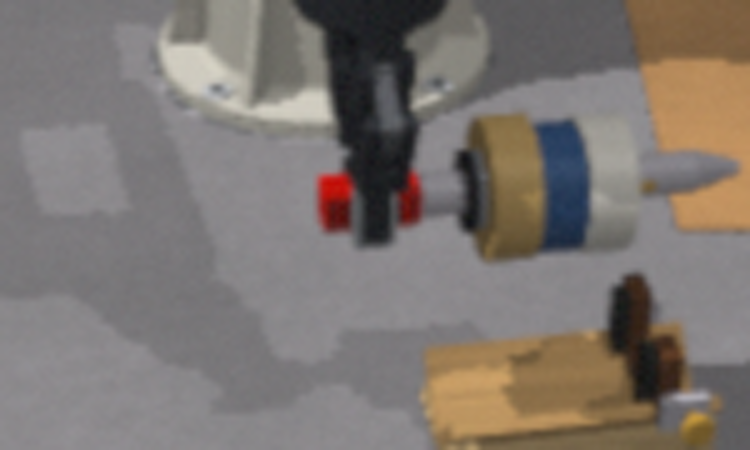

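View pics/w_l.png

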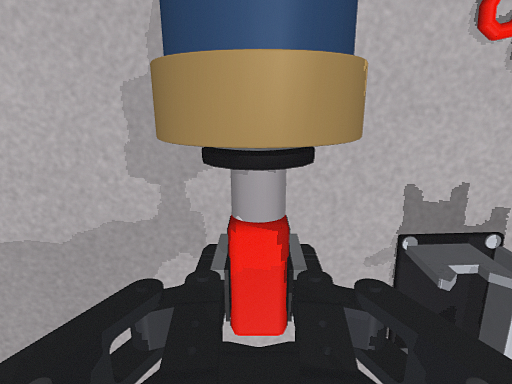

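All three rolls are on, the orange catch shows beyond the white roll, and the nose reprojects within 0.5 px, so there is no droop. Moving over the dispenser.

Call:
{"op": "jog_arm", "data": {"series": [[[-2.5,2,0,0,0,0,1.5],[-6.5,5.2,0,0,0,0,1.5],[-10.5,8.4,0,0,0,0,1.5],[-14.5,11.6,0,0,0,-0.8,1.5],[-18.5,14.8,0,0,0,-1.5,1.5]]]}}

```text
clock: 20.25
eef_pos: [647.8, -160.1, 111.1]
tcp_rot: [-3.14, -0.001, 1.714]
contact_force: [1.2, -0.2, -2.7]
opening: 0.259
```

Call:
{"op": "jog_arm", "data": {"series": [[[-2.5,2,0,0,0,0,1.5],[-3.5,2.85,0,0,0,0,1.5],[-3.5,2.85,0,0,0,0,1.5],[-3.5,2.85,0,0,0,0,1.5]]]}}

```text
clock: 20.75
eef_pos: [679.4, -188.4, 111.9]
tcp_rot: [-3.14, -0.001, 1.714]
contact_force: [-0.4, 0.7, -3.4]
opening: 0.257
```

```bash
python3 look.py m
```

```text
20.75 [ 679.35 -188.42  111.86] [-3.14 -0.    1.71] tool F [ 0.74 -0.33  3.41] T [-0.01 -0.32  0.03] 21.87226454381293
nose along -62.72860061174599 from entry; disc -196.728600611746
```

View pics/w_m.png

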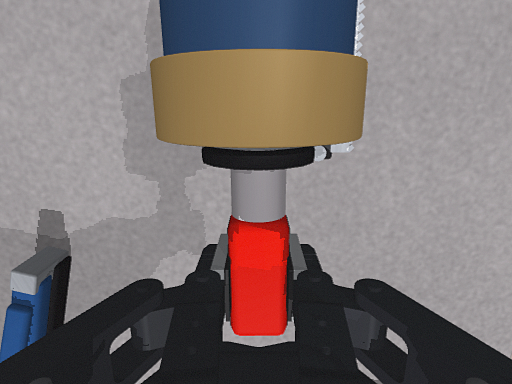

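Call:
{"op": "jog_arm", "data": {"series": [[[-0.57,0.06,0,0,0,0,1.5],[-0.57,0.06,2,0,0,0,1.5],[-0.57,0.06,4.5,0,0,0,1.5],[-0.57,0.06,6.5,0,0,0,1.5],[-0.57,0.06,6.5,0,0,0,1.5]]]}}

```text
clock: 21.48
eef_pos: [680.1, -194.5, 44.6]
tcp_rot: [-3.138, -0.002, 1.714]
contact_force: [-0.9, 0.7, -3.7]
opening: 0.255
```

```bash
python3 look.py n;  python3 - <<'E'
import cv2
g=cv2.imread('pics/s_n.png');cv2.imwrite('pics/snz.png',cv2.resize(g[170:280,150:290],None,fx=5,fy=5,interpolation=cv2.INTER_CUBIC))
E
```

```text
21.475 [ 680.07 -194.51   44.59] [-3.14 -0.    1.71] tool F [ 0.85 -0.78  3.7 ] T [-0.03 -0.35  0.04] 21.706183869106567
nose along -68.86029551108332 from entry; disc -202.86029551108334
```

View pics/snz.png

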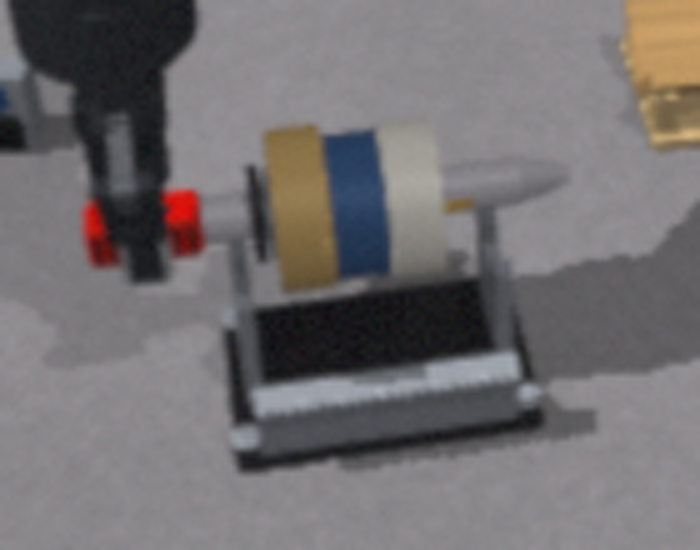

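View pics/w_n.png

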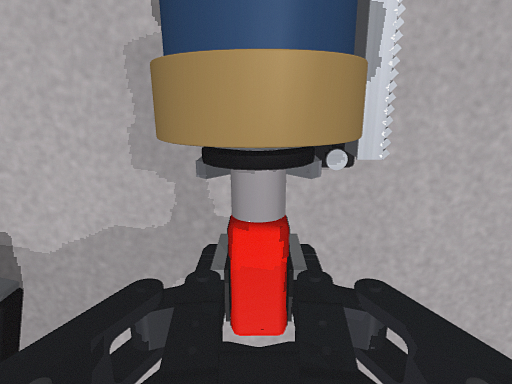

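Both cheek ears are symmetric about the rod at u=258 and spaced clear of the flange. Lowering slowly.

Call:
{"op": "jog_arm", "data": {"series": [[[0,0,0.7,0,0,0,1.5],[0,0,1.4,0,0,0,1.5],[0,0,2.1,0,0,0,1.5],[0,0,2.8,0,0,0,1.5]]]}}

```text
clock: 22.08
eef_pos: [681.8, -195.1, 18.9]
tcp_rot: [-3.141, -0.0, 1.714]
contact_force: [-0.4, -0.5, -4.0]
opening: 0.262
```

Call:
{"op": "jog_arm", "data": {"series": [[[0,0,0.2,0,0,0,1.5],[0,0,0.4,0,0,0,1.5],[0,0,0.6,0,0,0,1.5],[0,0,0.6,0,0,0,1.5]]]}}

```text
clock: 22.58
eef_pos: [681.9, -195.1, 13.3]
tcp_rot: [-3.141, -0.0, 1.714]
contact_force: [0.1, 0.9, -3.1]
opening: 0.26
```

```bash
python3 look.py o
```

```text
22.575 [ 681.88 -195.07   13.33] [-3.14 -0.    1.71] tool F [0.87 0.18 3.07] T [ 0.04 -0.32  0.01] 22.063208422137635
nose along -69.61911694931858 from entry; disc -203.6191169493186
```

Call:
{"op": "jog_arm", "data": {"series": [[[0.12,-0.09,0,0,0,0,1.5],[0.12,-0.09,0.2,0,0,0,1.5],[0.12,-0.09,0.4,0,0,0,1.5],[0.12,-0.09,0.55,0,0,0,1.5]]]}}

```text
clock: 23.18
eef_pos: [680.8, -194.0, 7.7]
tcp_rot: [-3.141, -0.0, 1.714]
contact_force: [-0.4, -0.7, -2.6]
opening: 0.26
```

Call:
{"op": "jog_arm", "data": {"series": [[[0,0,0.05,0,0,0,1.5],[0,0,0.1,0,0,0,1.5],[0,0,0.1,0,0,0,1.5]]]}}

```text
clock: 23.55
eef_pos: [680.9, -194.0, 6.9]
tcp_rot: [3.141, -0.0, 1.714]
contact_force: [0.1, 0.2, -3.7]
opening: 0.266
```

Call:
{"op": "jog_arm", "data": {"series": [[[0,0,0.05,0,0,0,1.5],[0,0,0.05,0,0,0,1.5]]]}}

```text
clock: 23.8
eef_pos: [681.0, -194.0, 6.5]
tcp_rot: [3.141, 0.0, 1.714]
contact_force: [-0.5, 0.3, -1.7]
opening: 0.263
```

Call:
{"op": "jog_arm", "data": {"series": [[[0,0,0.03,0,0,0,1.5],[0,0,0.03,0,0,0,1.5]]], "newtons": 40}}

```text
clock: 24.05
eef_pos: [680.9, -194.0, 6.3]
tcp_rot: [3.141, 0.0, 1.714]
contact_force: [0.0, 0.7, -2.2]
opening: 0.26
```

```bash
python3 look.py p;  python3 - <<'E'
import cv2
from rig import r
g=cv2.imread('pics/s_p.png');a=cv2.resize(g[170:280,150:290],None,fx=3.6,fy=3.6,interpolation=cv2.INTER_CUBIC)
s=r.grab_frame('side')[:,:,::-1]; b=cv2.resize(s[130:220,190:255],(286,396),interpolation=cv2.INTER_CUBIC)
cv2.imwrite('pics/pz.png',cv2.hconcat([a,b]))
E
```

```text
24.05 [ 680.94 -194.03    6.25] [3.14 0.   1.71] tool F [0.68 0.15 2.16] T [ 0.03 -0.08 -0.06] 22.07209656710248
nose along -68.47738270432943 from entry; disc -202.47738270432944
```

View pics/pz.png

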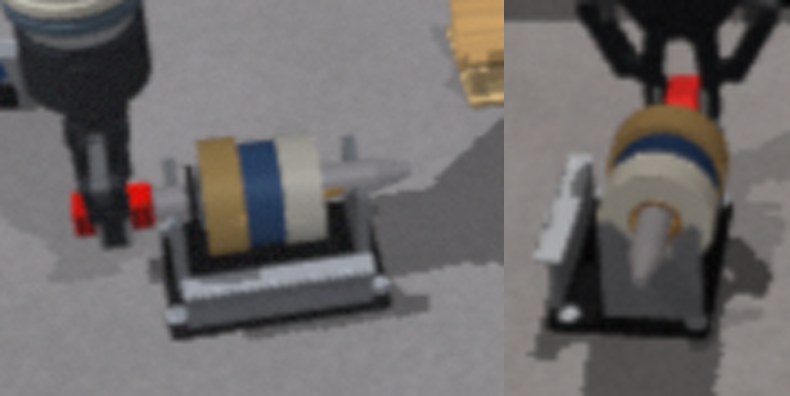

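Call:
{"op": "jog_arm", "data": {"series": [[[0,0,0.03,0,0,0,1.5],[0,0,0.03,0,0,0,1.5]]], "newtons": 25}}

```text
clock: 24.45
eef_pos: [681.0, -194.1, 6.1]
tcp_rot: [3.141, 0.0, 1.714]
contact_force: [-0.5, -0.5, 1.0]
opening: 0.262
```

Call:
{"op": "jog_arm", "data": {"series": [[[0,0,0,0,0,0,2.4],[0,0,0,0,0,0,2.8],[0,0,0,0,0,0,3.5],[0,0,0,0,0,0,5]]]}}

```text
clock: 24.95
eef_pos: [680.9, -194.0, 5.8]
tcp_rot: [3.142, -0.0, 1.714]
contact_force: [0.2, 0.6, 0.7]
opening: 0.583
```

```bash
python3 look.py q
```

```text
24.95 [ 680.87 -193.98    5.75] [ 3.14 -0.    1.71] tool F [ 0.6   0.3  -0.72] T [-0.   -0.02 -0.03] 49.59328876084569
nose along -68.42674184598421 from entry; disc -202.42674184598422
```

View pics/w_q.png

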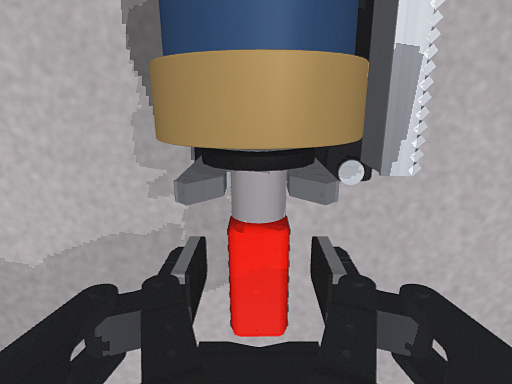

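Released, the handle is free between the open pads. Retracting straight up.

Call:
{"op": "jog_arm", "data": {"series": [[[0,0,-1,0,0,0,5],[0,0,-3,0,0,0,5],[0,0,-7,0,0,0,5],[0,0,-12,0,0,0,5],[0,0,-17,0,0,0,5]]]}}

```text
clock: 25.68
eef_pos: [681.0, -194.0, 179.2]
tcp_rot: [3.14, 0.001, 1.714]
contact_force: [0.8, -0.6, -0.5]
opening: 0.582
```

Call:
{"op": "jog_arm", "data": {"series": [[[-4,0,0,0,0,0,5],[-6,0,0,0,0,0,5],[-6,0,0,0,0,0,5],[-6,0,0,0,0,0,5]]]}}

```text
clock: 26.18
eef_pos: [688.8, -252.6, 174.9]
tcp_rot: [-3.14, -0.001, 1.714]
contact_force: [0.1, 0.4, -0.1]
opening: 0.586
```

```bash
python3 look.py z;  python3 - <<'E'
from h import *
g=cv2.imread('pics/s_z.png');a=cv2.resize(g[170:280,150:290],None,fx=3.6,fy=3.6,interpolation=cv2.INTER_CUBIC)
s=r.grab_frame('side')[:,:,::-1];cv2.imwrite('pics/side_z.png',s); b=cv2.resize(s[130:220,190:255],(286,396),interpolation=cv2.INTER_CUBIC)
cv2.imwrite('pics/zz.png',cv2.hconcat([a,b]))
# spindle pose check from handle mask in wrist
f=cv2.imread('pics/w_z.png').astype(int)
m=((f[...,2]>130)&(f[...,1]<70)&(f[...,0]<70)).astype(np.uint8)
k,l,st,ce=cv2.connectedComponentsWithStats(m); i=1+np.argmax(st[1:,4]); x,y,w,h,_=st[i]
c=cam('wrist'); print(st[i],onz(c,(x+w/2,y),74),onz(c,(x+w/2,y+h),74))
# unchanged bystanders: diff vs start
d=cv2.absdiff(cv2.imread('pics/scene0.png'),cv2.imread('pics/s_z.png')).max(2)
for nm,(x0,y0,x1,y1) in dict(stapler=(98,172,160,202),scissors=(315,222,400,266),twine=(385,170,418,204)).items(): print(nm,(d[y0:y1,x0:x1]>40).mean())
E
```

```text
26.175 [ 688.76 -252.56  174.93] [-3.14 -0.    1.71] tool F [0.35 0.16 0.09] T [-0.04  0.01 -0.  ] 49.78027370053808
nose along -127.52718779684805 from entry; disc -261.527187796848
[ 246   83   27   62 1618] [ 677.34173472 -168.31343124   74.        ] [ 684.77278273 -219.16860134   74.        ]
stapler 0.0967741935483871
scissors 0.11871657754010695
twine 0.553475935828877
```

View pics/zz.png

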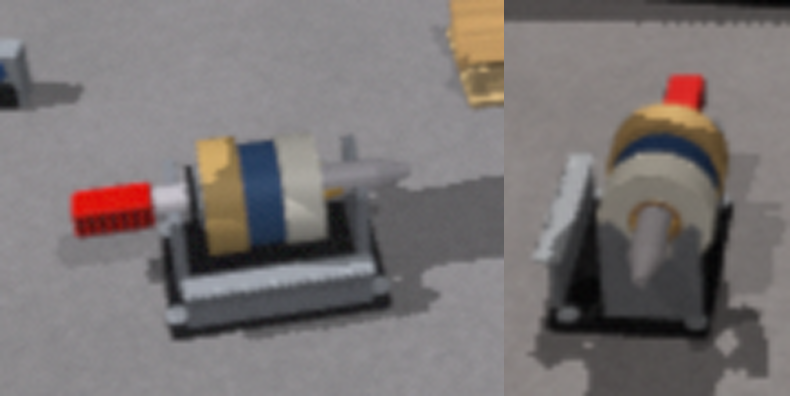

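View pics/w_z.png

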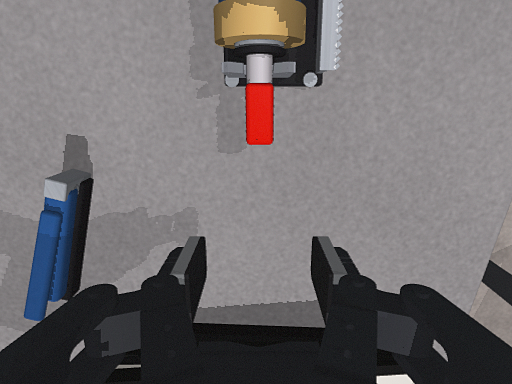

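View pics/s_z.png

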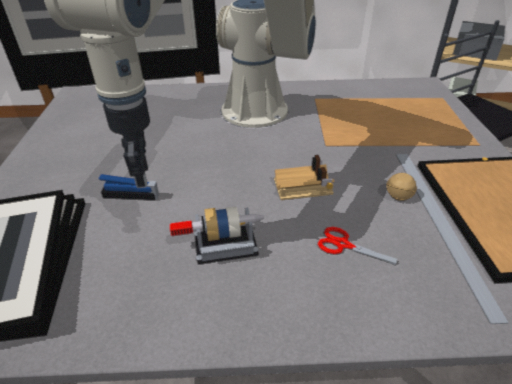

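Final views: loaded spindle seated in both slots, the orange catch behind the white roll, handle on the -y side and within about 1.3 mm of its starting position. Stapler, scissors, and twine are at their original pixel positions. Twine's pixel change looks like shadow, but I'll check its outline before handing in.

```bash
python3 - <<'E'
from h import *
for n in('pics/scene0.png','pics/s_z.png'):
    h=cv2.cvtColor(cv2.imread(n),cv2.COLOR_BGR2HSV)
    o=[]
    for nm,(x0,y0,x1,y1),lo,hi in(('twine',(375,160,420,206),(8,90,40),(30,255,255)),('scissors',(315,222,360,260),(0,180,120),(8,255,255)),('stapler',(95,170,150,200),(100,120,60),(125,255,255))):
        m=cv2.inRange(h[y0:y1,x0:x1],lo,hi); o.append((nm,cv2.boundingRect(m),cv2.countNonZero(m)))
    print(n,o)
print(r.sense()['contact_force']); r.sign_off()
E
```

```text
pics/scene0.png [('twine', (13, 13, 28, 27), 589), ('scissors', (3, 5, 37, 27), 456), ('stapler', (4, 5, 51, 17), 607)]
pics/s_z.png [('twine', (12, 13, 29, 27), 604), ('scissors', (3, 5, 37, 27), 446), ('stapler', (4, 5, 51, 17), 509)]
[ 0.31808694 -0.25596387  0.60545383]
the job is handed in; nothing more can be done
```

The dispenser is reloaded and the job is handed in, at about 26 s of the 61 s allowed.

**What I did:**
- I took the spindle out by its handle and ran it through the tan, blue and white rolls at the tan roll's bore height.
- I pushed until the stack was firm against the stop. The force fell from 7.9 to 6.2 N, which I took as the catches snapping. I pressed on until the disc was solid, at a peak of about 11 N.
- I backed off, lifted all three rolls together and lowered the spindle into the two slots until they took its weight. Then I let go and moved clear.

**Checks:**
- **Catches:** the stack followed the spindle off the stop with the disc still pressed in. An orange catch showed behind the white roll.
- **Seating:** the spindle lies in both slots with the handle on the same side as before, within about 1.3 mm of where it started.
- **Other objects:** the stapler, scissors and twine outlines match the first picture to within 1 pixel. The plain picture difference was high for the twine (55%), but its outline had not moved, so I put that down to the arm's shadow.

**What disagreed:**
- **First grasp:** it closed on nothing. The cameras showed the fingertips about 38 mm behind the reported TCP, so I reopened and went lower by that much.
- **Finger opening:** it read about 22 mm on the 24 mm handle.
- **Trough axis:** the two camera estimates, from its edges and from the rolls, differed by about 1 mm, so I ran between them.
- **Second catch:** I never saw it directly. That it snapped out is inferred from the force drop and from the stack holding during the lift.

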